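# Pry open the keepsake box under the candle

## Robot

A 7-joint arm with a two-finger parallel gripper is mounted at the origin on the work surface. World frame = base frame: x ahead of the robot, y to its left, z up, the work surface at z = 0. Lengths are in m, angles in rad, forces in N, time in s.
With the tool pointing down it reaches from about 0.425 to 0.875 m from the base axis. Payload 4.7 kg.
Tool frame: the origin (TCP) lies between the finger pads; the fingertips stand 11 mm ahead of it and the grasp point (between the pads) lies 8 mm behind it; z points along the fingers, y is the line along which they close (so a half turn about z gives the same grasp; the last joint's range is limited). The gripper opens to 87 mm and grips with 3 to 60 N. Pads are 19 mm wide; open, the fingers measure 117 mm over their backs; the gripper's body (75 mm by 190 mm) begins 51 mm behind the grasp point.
Start: joints at [1.171, 0.321, -0.07, 1.45, 0.023, 1.371, -0.057], TCP at [0.261, -0.595, 0.21] pointing down, gripper open.
Joint ranges: [-2.86, 2.86], [-0.3, 2.09], [-1.38, 1.24], [0.06, 2.45], [-1.56, 4.7], [0.09, 2.05], [-2.69, 2.69]. Speed limits (rad/s): [2.57, 2.57, 3.14, 3.14, 3.14, 3.14, 3.14].

## Interface

Orientations are given as a rotation vector (axis times angle).
In Python, from bench import ctrl gives the robot as it stands. The module is installed in compiled form; this text tells all that it offers.
- The arm moves only by the shell command python3 -m inch 'ROWS' [FORCE]. ROWS is JSON, a list of rows, each an object with "slide": the shift along the tool's x, y, z scaled (see below), a list of three; "angular": the turn, a rotation vector about the tool's x, y, z scaled (see below), a list of three; "claw": the opening, from -1 (shut) to 1 (fully open). In form: [{"slide": [tx, ty, tz], "angular": [rx, ry, rz], "claw": claw}, ...]. A call has 1 to 10 rows; each row is the pose to reach, as a shift and turn from the pose commanded when the call began, along the tool's axes at that moment; what a row does not reach only later rows make up. The controller multiplies each number of a shift by 0.25 m and each number of a turn by 30 degrees. A row lasts 1/10 s, in which the tool goes at most 50 mm and 8.59 degrees, less where a joint would pass 70% of its speed; a pose out of reach is approached as far as the arm can. A call with a number of a shift or a turn outside -1 to 1 is refused whole. A call with a gripper value outside its range is refused whole. The fingers move at their own pace and stop on an object; FORCE is the grip in N (left out, the last holds). Time passes only in rows, so rows that repeat a pose let the fingers close. It gives the time, the measured TCP pose, the force, the opening and the grip force at its end, in the units of the state.
- ctrl.get_state(): the state, without advancing time (a new reading comes with each control period).
- ctrl.get_image(name): name is "scene" or "top"; returns a dict with "color" (400x640x3 uint8, red, green, blue), "depth" (400x640 float32, m along the optical axis (not along the pixel's ray), 0 where there is no reading), "camera_matrix" (3x3 intrinsics, pixels), "dist_coeffs" ([k1, k2, p1, p2, k3] as OpenCV has them; the pictures are not rectified), "extrinsics" (4x4, takes a point from camera to world coordinates). Camera axes: x right, y up, looking along -z (the intrinsics and any distortion apply to the point x, -y, -z); pixel columns grow to the right and rows downward; lengths in m; the calibration is good to about 2 mm. A picture is of the moment at which its call begins.
- ctrl.close_job(): hands the job in; it is judged then, once.
Trained networks look in the newest picture that a camera, given by its name, has taken for a name from the list of things; names that differ only in an ending like _2 or _b are one class to them, and where a whole thing is asked for, a point or a joint stands for the part that bears it (a point fixed in the world has none). Each returns a list of dicts, best first, with "confidence" (0 to 1); they miss things now and then, are a little off and sometimes report something else, mostly with a low value. They report only what shows in the picture. A call takes as long as a camera call. They do not tell look-alikes from the thing itself.
- ctrl.find_in(query, camera): "bbox" ([centre column, centre row, width, height] in pixels, round what is visible of it).
- ctrl.outline_of(query, camera): "mask" (400x640 bool, what is visible of it) and "bbox" ([centre column, centre row, width, height] in pixels, round what is visible of it).
The state is a dict: "time": time; "joint_positions": joint angles; "qd": joint speeds; "joint_torque": joint torques, N m; "position": TCP position; "tool_rot": TCP orientation; "ft_force": force on the tool from outside, world axes, zero at the start; "torque": the same for the moment, N m; "grip_width": opening from 0.0 (shut) to 1.0 (fully open); "grip_force": force on a finger pad.
Only numpy, scipy, OpenCV 4.12 (cv2) and the standard library are available. Lean on these libraries where they do the work, as an engineer would, in place of code of your own. Each camera call takes 0.05 s, during which the arm holds its last target. There are 200 camera calls.

## Task

The candle standing on the keepsake box is in the way: set it down upright and wholly on the coaster without dropping it. Then slip the blade of the letter opener into the notch under the front edge of the lid and pry the lid up with it, all the way over until it leans back open by itself; never touch the lid with the gripper. Finally lay the opener back flat along the felt mat as it was, and leave the other things on the table where they are.

Things in the scene. Friction and masses are not known exactly. Their poses are not given: they have to be found in the camera images.
- box: Dark wooden keepsake box, fixed, 130 mm (own x, depth) x 201 mm (own y, width), rim 60 mm high, lid on top of it to 72 mm. Origin: centre of the underside; its front (own -x) faces the robot. Front wall 10 mm thick, outer face at own x = -65 mm. Inside, nothing stands higher than 26 mm.
- box_front (a point): Middle of the front wall's outer face, 50 mm up. ONE notch under the lid, 43 mm wide, 10 mm high (z 50-60 mm), goes through the wall in its left, middle or right third: centre at own y +67, 0 or -67 mm of here, not measured: feel or look for it. Below it a brass sill 43 mm wide, 5 mm thick, top at z 50 mm, sticks out 14 mm, seen from above. Elsewhere the wall is solid up to the lid.
- box_hinge (a point): Middle of the hinge line, at the far upper rim of the box (own x = +65 mm, z = 60 mm), on the underside plane of the closed lid. The hinge runs along the box's y.
- lid (a joint): Angle of the lid: 0 closed, grows as the front edge rises, 1.57 upright, 1.9 against its stop. It swings freely: it falls shut when let go before about 1.63 and falls back to its stop beyond that.
- lid_front (a point): The lid is a plain dark wooden board 130 x 201 x 12 mm, flush with the box all round, no handle, 0.18 kg. This point: middle of its front lower edge, 130 mm from the hinge line.
- candle: Candle in an amber glass jar with a wooden top: 60 mm diameter (wooden top 52 mm wide, last 11 mm), 85 mm high, about 0.3 kg; it starts upright on the lid. Origin: centre of the underside, z up.
- coaster: Round marble coaster, fixed on the table, 110 mm diameter, 6 mm thick. Origin: centre of the underside.
- mat: Blue felt mat, fixed, 250 (its x) x 110 mm, 3 mm thick. Origin: centre of the underside.
- opener: Letter opener, 0.1 kg, flat on the mat, blade (own +x) pointing roughly away from the robot. Dark wooden handle x = -100 to 0 mm, 14 mm wide (y), 16 mm high (z 0 to 16); steel blade x = 0 to 115 mm, 3 mm thick at mid-height z = 8 mm, 14 mm wide, last 25 mm 8 mm wide. Origin: underside, where blade meets handle. Balances at x = -30 mm.
- opener_tip (a point): Tip of the blade (own x = 115, z = 8 mm).
- opener_grip (a point): Point in the handle to grip (own x = -30, z = 8 mm); grip across y.
- mug: Bystander: a blue ceramic mug, 80 mm wide, 90 mm high. Origin: centre of the underside.
- remote: Bystander: a black remote control, 150 x 45 x 18 mm. Origin: centre of the underside.
- glasses_case: Bystander: a green glasses case, 155 x 60 x 35 mm. Origin: centre of the underside.
- matchbox: Bystander: a yellow matchbox, 55 x 36 x 16 mm. Origin: centre of the underside.
- vase: Bystander: a white ceramic jar with a wooden top, 70 mm wide, 130 mm high. Origin: centre of the underside.
Not all that is in view belongs to the job. Of the things that look like the opener, the largest one is meant.

How it is judged:
By the outcome, as a careful person would: the job done as asked, in the order asked, and still so for the second after the job is handed in, with the robot touching nothing.
It also fails if it takes over 69 s, if anything falls off the work surface, if the arm or the gripper's body presses on something with over 40 N, if the wrist force passes 120 N, or if a joint passes its speed limit or range.

## Working session

There is one attempt and no reset: what is moved stays moved. The work goes in short steps, Python scripts to look and compute and a shell command to move; the robot and the scene stay as the last step left them, time stands still between calls to the robot, and variables do not carry over. Pictures are saved under pics/ and viewed, at most 10 in all, crops included, and the job is handed in when it is done.

```bash
mkdir -p pics
python3 - <<'E'
from bench import ctrl
import cv2, numpy as np
s=ctrl.get_state()
for k,v in s.items(): print(k,np.round(v,3))
ims=[]
for n in ["scene","top"]:
    d=ctrl.get_image(n); np.savez(f"{n}0.npz",**d)
    print(n,d["camera_matrix"].round(1).tolist(),d["dist_coeffs"],d["extrinsics"].round(3).tolist())
    cv2.imwrite(f"pics/{n}0.png",d["color"][:,:,::-1])
E
```

```text
time 0.0
joint_positions [ 1.171  0.322 -0.07   1.452  0.023  1.371 -0.057]
qd [-0.002 -0.001 -0.    -0.003  0.001  0.    -0.   ]
joint_torque [-1.0000e-03 -4.9128e+01 -4.0500e-01 -3.1253e+01 -6.4000e-02  4.4000e-02
  0.0000e+00]
position [ 0.261 -0.595  0.209]
tool_rot [-3.073e+00 -6.450e-01  1.000e-03]
ft_force [ 0.253  0.663 -0.044]
torque [ 0.006 -0.039  0.   ]
grip_force 0.0
grip_width 1.004
scene [[377.5, 0.0, 314.1], [0.0, 377.5, 202.3], [0.0, 0.0, 1.0]] [-0.01094213  0.          0.          0.          0.        ] [[0.477, -0.675, 0.563, 1.18], [0.879, 0.378, -0.291, -0.377], [-0.016, 0.633, 0.774, 1.011], [0.0, 0.0, 0.0, 1.0]]
top [[395.4, 0.0, 314.9], [0.0, 395.4, 203.6], [0.0, 0.0, 1.0]] [-0.02551437  0.          0.          0.          0.        ] [[-0.009, 0.977, -0.215, 0.235], [-1.0, -0.009, 0.002, -0.01], [-0.0, 0.215, 0.977, 1.253], [0.0, 0.0, 0.0, 1.0]]
```

View pics/scene0.png

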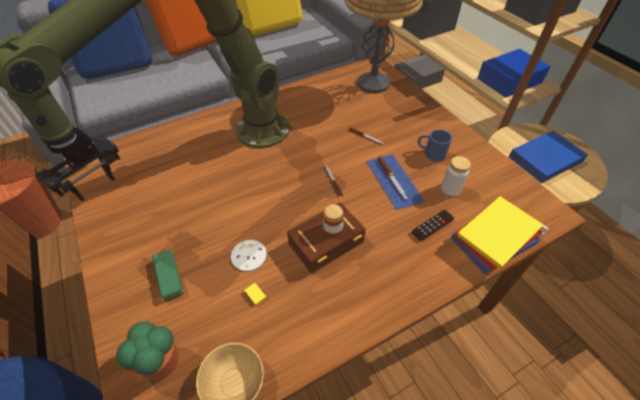

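View pics/top0.png

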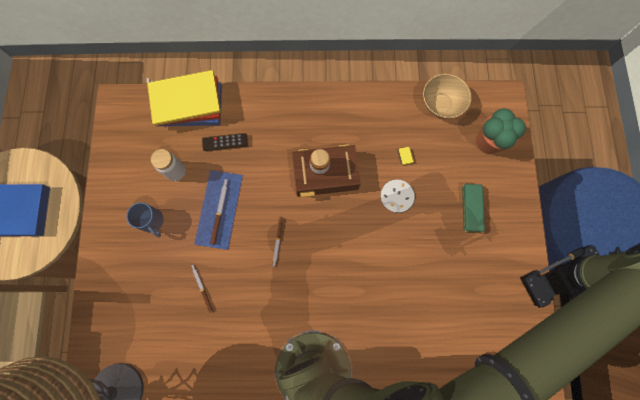

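The scene picture shows the candle on the box at (333,218) and the coaster at (248,255). The mat with the large opener is at (393,180), and two smaller look-alikes lie at (366,136) and (333,178). In the top picture the candle is at (319,161), the box at (326,170), the coaster at (397,196) and the opener around (220,210). A brass sill peeks out at (307,193), so the notch is in the left third.

```bash
cat > h.py <<'E'
import numpy as np, cv2
from bench import ctrl
from scipy.spatial.transform import Rotation as R
def cloud(d):
    v,u=np.mgrid[0:400,0:640].astype(float)
    p=cv2.undistortPoints(np.stack([u.ravel(),v.ravel()],1)[:,None],d["camera_matrix"],d["dist_coeffs"])[:,0]
    z=d["depth"].ravel(); c=np.stack([p[:,0]*z,-p[:,1]*z,-z],1)
    E=d["extrinsics"]; return (c@E[:3,:3].T+E[:3,3]).reshape(400,640,3)
def outl(q,cam): return [(o["confidence"],o["mask"]) for o in ctrl.outline_of(q,cam)]
def pose():
    s=ctrl.get_state(); return np.array(s["position"]),R.from_rotvec(s["tool_rot"]),s
E
python3 - <<'E'
from h import *
for n in ["top","scene"]:
    d=ctrl.get_image(n); P=cloud(d)
    for q in ["candle","box","lid","coaster","mat","opener","mug","vase","remote","glasses_case","matchbox"]:
        for c,m in outl(q,n)[:3]:
            if c<.3: continue
            m=m&(d["depth"]>0); p=P[m]
            zs=np.percentile(p[:,2],[5,50,95]); top=p[p[:,2]>np.percentile(p[:,2],90)-.006]
            r=cv2.minAreaRect((p[:,:2]*1000).astype(np.float32)); r2=cv2.minAreaRect((top[:,:2]*1000).astype(np.float32))
            print(n,q,round(c,2),m.sum(),"z",zs.round(3),"mean",p.mean(0).round(3),"all",np.round(r[0]+r[1]+(r[2],)),"top",np.round(r2[0]+r2[1]+(r2[2],)))
E
```

```text
top candle 0.74 425 z [0.08  0.152 0.159] mean [ 0.605 -0.025  0.139] all [612. -24.  60.  56.  88.] top [615. -26.  47.  50.  89.]
top box 0.74 2295 z [0.038 0.07  0.075] mean [ 0.599 -0.052  0.067] all [622. -50. 159. 211.   4.] top [612. -46. 136. 199.   6.]
top lid 0.9 2157 z [0.066 0.071 0.075] mean [ 0.605 -0.049  0.07 ] all [626. -49. 166. 211.   4.] top [612. -46. 136. 200.   6.]
top coaster 0.58 872 z [0.001 0.005 0.009] mean [ 0.534 -0.279  0.005] all [ 534. -278.  107.  108.   81.] top [ 533. -278.  108.  107.   87.]
top coaster 0.43 195 z [0.003 0.015 0.019] mean [ 0.665 -0.31   0.014] all [ 667. -315.   55.   44.    9.] top [ 667. -312.   55.   36.   13.]
top mat 0.69 2299 z [-0.003  0.002  0.007] mean [0.495 0.3   0.002] all [498. 301. 113. 255.  82.] top [498. 299. 112. 252.  81.]
top opener 0.77 410 z [-0.001  0.012  0.02 ] mean [0.481 0.295 0.011] all [486. 298.  25. 213.  81.] top [485. 294.  15. 211.  80.]
top opener 0.66 159 z [0.001 0.008 0.013] mean [0.394 0.108 0.007] all [393. 108.  11. 147.  82.] top [393. 109.  11. 147.  82.]
top mug 0.76 847 z [0.001 0.045 
[... 2227 characters left out ...]
remote 0.81 528 z [0.012 0.019 0.023] mean [0.727 0.287 0.019] all [724. 297.  44. 165.   6.] top [725. 288.  44. 147.   6.]
scene glasses_case 0.66 1051 z [0.017 0.035 0.039] mean [ 0.503 -0.514  0.033] all [ 491. -518.   68.  154.   86.] top [ 491. -515.   58.  152.   87.]
scene matchbox 0.62 825 z [0.004 0.008 0.011] mean [ 0.537 -0.277  0.008] all [ 536. -275.  104.  108.   14.] top [ 536. -275.  104.  108.   14.]
scene matchbox 0.54 250 z [0.003 0.015 0.022] mean [0.484 0.3   0.014] all [492. 303.  28. 213.  80.] top [492. 300.  18. 213.  81.]
scene matchbox 0.49 255 z [0.009 0.017 0.02 ] mean [ 0.671 -0.31   0.017] all [ 664. -311.   66.   36.   11.] top [ 669. -310.   56.   36.   11.]
```

```bash
cat >> h.py <<'E'
def down(yaw_y,tilt=0,axis=None):
    """tool z down, tool y at world heading yaw_y (deg); tilt deg about tool y"""
    a=np.radians(yaw_y); y=np.array([np.cos(a),np.sin(a),0]); z=np.array([0,0,-1.]); x=np.cross(y,z)
    return R.from_matrix(np.stack([x,y,z],1))*R.from_euler('y',tilt,degrees=True)
def to(p,Rt=None,frm=None):
    p0,R0,s=pose()
    if frm: p0,R0=np.array(frm[0]),frm[1]
    Rt=Rt or R0
    sl=R0.inv().apply(np.array(p)-p0)/.25; an=np.degrees((R0.inv()*Rt).as_rotvec())/30
    print("slide",sl.round(4).tolist(),"angular",an.round(4).tolist(),"rows>=",round(np.linalg.norm(sl)*5,1),round(np.linalg.norm(an)*30/8.59,1))
E
python3 - <<'E'
from h import *
p,r,s=pose(); print(r.as_matrix().round(3))
to([.45,-.31,.25]); to([.616,-.025,.25]); to([.616,-.025,.113])
# sill check & opener fit
d=np.load("top0.npz"); P=cloud(d); c=d["color"].astype(int)
rb=P[185:200,290:365].reshape(-1,3); col=c[185:200,290:365].reshape(-1,3)
m=(col[:,0]>150)&(col[:,1]>100)&(col[:,2]<110); print(m.sum(),rb[m].mean(0).round(3),rb[m].min(0).round(3),rb[m].max(0).round(3))
E
```

```text
[[ 0.916  0.402 -0.   ]
 [ 0.402 -0.916 -0.   ]
 [-0.     0.    -1.   ]]
slide [1.1497, -0.7409, -0.1585] angular [0.0, 0.0, 0.0] rows>= 6.9 0.0
slide [2.216, -1.5177, -0.1586] angular [0.0, 0.0, 0.0] rows>= 13.5 0.0
slide [2.216, -1.5178, 0.3894] angular [0.0, 0.0, 0.0] rows>= 13.6 0.0
261 [ 0.535 -0.033  0.008] [ 0.524 -0.173 -0.008] [0.57  0.069 0.053]
```

```bash
S='{"slide":[0.74,-0.506,-0.16],"angular":[0,0,0],"claw":1}'; python3 -m inch '[{"slide":[0.74,-0.506,-0.16],"angular":[0,0,0],"claw":1},{"slide":[0.74,-0.506,-0.16],"angular":[0,0,0],"claw":1},{"slide":[0.74,-0.506,-0.16],"angular":[0,0,0],"claw":1},{"slide":[0.74,-0.506,-0.16],"angular":[0,0,0],"claw":1},{"slide":[0.74,-0.506,-0.16],"angular":[0,0,0],"claw":1}]'
python3 -m inch '[{"slide":[0.74,-0.506,0],"angular":[0,0,0],"claw":1},{"slide":[0.74,-0.506,0],"angular":[0,0,0],"claw":1},{"slide":[0.74,-0.506,0],"angular":[0,0,0],"claw":1},{"slide":[0.74,-0.506,0],"angular":[0,0,0],"claw":1},{"slide":[0.74,-0.506,0],"angular":[0,0,0],"claw":1}]'
python3 -m inch '[{"slide":[0.74,-0.506,0],"angular":[0,0,0],"claw":1},{"slide":[0.74,-0.506,0],"angular":[0,0,0],"claw":1},{"slide":[0.74,-0.506,0],"angular":[0,0,0],"claw":1},{"slide":[0.74,-0.506,0],"angular":[0,0,0],"claw":1},{"slide":[0.74,-0.506,0],"angular":[0,0,0],"claw":1},{"slide":[0.74,-0.506,0],"angular":[0,0,0],"claw":1},{"slide":[0.74,-0.506,0],"angular":[0,0,0],"claw":1}]'
python3 - <<'E'
from h import *
to([.616,-.025,.112]); print(pose()[2]["joint_positions"])
d=np.load("top0.npz"); P=cloud(d); c=d["color"].astype(int)
rb=P[180:200,290:365].reshape(-1,3); col=c[180:200,290:365].reshape(-1,3)
m=(rb[:,2]>.03)&(rb[:,2]<.058)&(col[:,0]>130); print(m.sum(),rb[m].mean(0).round(3),rb[m].min(0).round(3),rb[m].max(0).round(3))
E
```

```text
time: 1.8
position: [0.3832, -0.4007, 0.2517]
tool_rot: [3.072, 0.654, 0.004]
ft_force: [0.5, -0.2, 0.9]
grip_width: 1.003
grip_force: 0.0
time: 2.3
position: [0.5008, -0.2091, 0.2509]
tool_rot: [-3.071, -0.655, -0.003]
ft_force: [0.5, 0.4, 0.3]
grip_width: 1.002
grip_force: 0.0
time: 3.0
position: [0.6168, -0.0245, 0.2501]
tool_rot: [3.074, 0.647, -0.001]
ft_force: [0.3, -0.9, 0.2]
grip_width: 1.0
grip_force: 0.0
slide [-0.0033, 0.0003, 0.5523] angular [0.0, 0.0, 0.0] rows>= 2.8 0.0
[ 0.43313724  0.27882281 -0.53927026  1.46174986  0.14350626  1.44100102
 -1.26383146]
58 [0.531 0.013 0.049] [ 0.524 -0.007  0.042] [0.538 0.034 0.053]
```

Tracking is good, and the sill is measured at (0.531, 0.013, 0.049), which confirms the notch in the left third. Next is grasping the candle.

```bash
python3 -m inch '[{"slide":[0,0,0.18],"angular":[0,0,0],"claw":1},{"slide":[0,0,0.36],"angular":[0,0,0],"claw":1},{"slide":[0,0,0.48],"angular":[0,0,0],"claw":1},{"slide":[0,0,0.552],"angular":[0,0,0],"claw":1},{"slide":[0,0,0.552],"angular":[0,0,0],"claw":1}]'
python3 -m inch '[{"slide":[0,0,0],"angular":[0,0,0],"claw":-1},{"slide":[0,0,0],"angular":[0,0,0],"claw":-1},{"slide":[0,0,0],"angular":[0,0,0],"claw":-1},{"slide":[0,0,0],"angular":[0,0,0],"claw":-1},{"slide":[0,0,0],"angular":[0,0,0],"claw":-1},{"slide":[0,0,0],"angular":[0,0,0],"claw":-1},{"slide":[0,0,0],"angular":[0,0,0],"claw":-1},{"slide":[0,0,0],"angular":[0,0,0],"claw":-1},{"slide":[0,0,0],"angular":[0,0,0],"claw":-1},{"slide":[0,0,0],"angular":[0,0,0],"claw":-1}]' 20
```

```text
time: 3.5
position: [0.614, -0.0274, 0.1092]
tool_rot: [-3.075, -0.64, 0.01]
ft_force: [0.6, -0.8, 0.4]
grip_width: 1.002
grip_force: 0.0
time: 4.5
position: [0.6174, -0.0245, 0.1133]
tool_rot: [3.074, 0.645, 0.002]
ft_force: [-1.3, 1.0, 5.6]
grip_width: 0.688
grip_force: 20.0
```

```bash
python3 -m inch '[{"slide":[0,0,-0.04],"angular":[0,0,0],"claw":-1},{"slide":[0,0,-0.1],"angular":[0,0,0],"claw":-1},{"slide":[0,0,-0.18],"angular":[0,0,0],"claw":-1},{"slide":[0,0,-0.26],"angular":[0,0,0],"claw":-1},{"slide":[0,0,-0.3],"angular":[0,0,0],"claw":-1},{"slide":[0,0,-0.3],"angular":[0,0,0],"claw":-1}]'
python3 - <<'E'
from h import *
d=ctrl.get_image("scene"); P=cloud(d)
for c,m in outl("candle","scene")[:1]:
    p=P[m&(d["depth"]>0)]; t=p[p[:,2]>np.percentile(p[:,2],95)-.006]
    print(c,np.percentile(p[:,2],[2,98]).round(3),cv2.minAreaRect((t[:,:2]*1000).astype(np.float32)))
to([.534,-.278,.188]); to([.534,-.278,.0475])
E
```

```text
time: 5.1
position: [0.618, -0.0244, 0.1894]
tool_rot: [3.074, 0.645, 0.005]
ft_force: [0.4, -0.4, -1.1]
grip_width: 0.684
grip_force: 20.0
0.55 [0.151 0.236] ((625.9498901367188, -11.004901885986328), (16.265201568603516, 45.1965446472168), 59.57965850830078)
slide [-0.7097, 0.7954, -0.0043] angular [0.0, 0.0, 0.0] rows>= 5.3 0.0
slide [-0.7092, 0.7955, 0.5577] angular [0.0, 0.0, 0.0] rows>= 6.0 0.0
```

```bash
python3 -m inch '[{"slide":[-0.04,0.045,0],"angular":[0,0,0],"claw":-1},{"slide":[-0.12,0.13,0],"angular":[0,0,0],"claw":-1},{"slide":[-0.22,0.25,0],"angular":[0,0,0],"claw":-1},{"slide":[-0.34,0.38,0],"angular":[0,0,0],"claw":-1},{"slide":[-0.46,0.51,0],"angular":[0,0,0],"claw":-1},{"slide":[-0.57,0.64,0],"angular":[0,0,0],"claw":-1},{"slide":[-0.65,0.73,0],"angular":[0,0,0],"claw":-1},{"slide":[-0.69,0.78,0],"angular":[0,0,0],"claw":-1},{"slide":[-0.709,0.796,0],"angular":[0,0,0],"claw":-1},{"slide":[-0.709,0.796,0],"angular":[0,0,0],"claw":-1}]'
python3 -m inch '[{"slide":[0,0,0.05],"angular":[0,0,0],"claw":-1},{"slide":[0,0,0.15],"angular":[0,0,0],"claw":-1},{"slide":[0,0,0.27],"angular":[0,0,0],"claw":-1},{"slide":[0,0,0.38],"angular":[0,0,0],"claw":-1},{"slide":[0,0,0.46],"angular":[0,0,0],"claw":-1},{"slide":[0,0,0.51],"angular":[0,0,0],"claw":-1},{"slide":[0,0,0.535],"angular":[0,0,0],"claw":-1},{"slide":[0,0,0.55],"angular":[0,0,0],"claw":-1},{"slide":[0,0,0.55],"angular":[0,0,0],"claw":-1},{"slide":[0,0,0.55],"angular":[0,0,0],"claw":-1}]'
python3 - <<'E'
from h import *
for i in range(3):
    d=ctrl.get_image("top"); p,r,s=pose(); print(p.round(4),np.round(s["ft_force"],2))
E
```

```text
time: 6.2
position: [0.5343, -0.2777, 0.1868]
tool_rot: [-3.074, -0.645, 0.001]
ft_force: [-0.1, 0.4, -1.9]
grip_width: 0.687
grip_force: 20.0
time: 7.2
position: [0.5354, -0.2783, 0.0509]
tool_rot: [3.073, 0.645, 0.002]
ft_force: [0.5, 0.4, -1.2]
grip_width: 0.685
grip_force: 20.0
[ 0.5354 -0.2784  0.0509] [-0.39  0.21 -1.18]
[ 0.5353 -0.2784  0.0509] [ 0.01  0.51 -2.56]
[ 0.5352 -0.2784  0.0507] [ 0.83 -0.21 -1.51]
```

```bash
python3 -m inch '[{"slide":[0,0,0.006],"angular":[0,0,0],"claw":-1},{"slide":[0,0,0.012],"angular":[0,0,0],"claw":-1},{"slide":[0,0,0.012],"angular":[0,0,0],"claw":-1},{"slide":[0,0,0.012],"angular":[0,0,0],"claw":-1}]'
python3 -m inch '[{"slide":[0,0,0.004],"angular":[0,0,0],"claw":-1},{"slide":[0,0,0.004],"angular":[0,0,0],"claw":-1},{"slide":[0,0,0.004],"angular":[0,0,0],"claw":-1}]'
```

```text
time: 7.75
position: [0.5348, -0.2782, 0.0473]
tool_rot: [3.074, 0.645, 0.0]
ft_force: [-1.8, 0.4, 2.1]
grip_width: 0.682
grip_force: 20.0
time: 8.05
position: [0.5348, -0.2782, 0.0473]
tool_rot: [3.074, 0.645, 0.0]
ft_force: [-3.8, 1.1, 8.6]
grip_width: 0.686
grip_force: 20.0
```

```bash
python3 -m inch '[{"slide":[0,0,0.003],"angular":[0,0,0],"claw":-1},{"slide":[0,0,0.003],"angular":[0,0,0],"claw":-1},{"slide":[0,0,0.003],"angular":[0,0,0],"claw":-1}]'
```

```text
time: 8.35
position: [0.5348, -0.2782, 0.0472]
tool_rot: [3.074, 0.645, -0.0]
ft_force: [-4.8, 1.9, 12.5]
grip_width: 0.685
grip_force: 20.0
```

Contact is felt at TCP z = 0.047, as predicted. I'll relax, release and rise.

```bash
python3 -m inch '[{"slide":[0,0,-0.006],"angular":[0,0,0],"claw":-1},{"slide":[0,0,-0.006],"angular":[0,0,0],"claw":-1},{"slide":[0,0,-0.006],"angular":[0,0,0],"claw":0.5},{"slide":[0,0,-0.006],"angular":[0,0,0],"claw":0.7},{"slide":[0,0,-0.006],"angular":[0,0,0],"claw":1},{"slide":[0,0,-0.006],"angular":[0,0,0],"claw":1},{"slide":[0,0,-0.006],"angular":[0,0,0],"claw":1},{"slide":[0,0,-0.006],"angular":[0,0,0],"claw":1},{"slide":[0,0,-0.006],"angular":[0,0,0],"claw":1},{"slide":[0,0,-0.006],"angular":[0,0,0],"claw":1}]'
python3 -m inch '[{"slide":[0,0,-0.08],"angular":[0,0,0],"claw":1},{"slide":[0,0,-0.2],"angular":[0,0,0],"claw":1},{"slide":[0,0,-0.4],"angular":[0,0,0],"claw":1},{"slide":[0,0,-0.6],"angular":[0,0,0],"claw":1},{"slide":[0,0,-0.8],"angular":[0,0,0],"claw":1},{"slide":[0,0,-0.8],"angular":[0,0,0],"claw":1}]'
python3 - <<'E'
from h import *
d=ctrl.get_image("scene"); P=cloud(d)
for c,m in outl("candle","scene")[:1]:
    p=P[m&(d["depth"]>0)]; t=p[p[:,2]>np.percentile(p[:,2],95)-.006]
    print(c,np.percentile(p[:,2],[2,98]).round(3),cv2.minAreaRect((t[:,:2]*1000).astype(np.float32)))
d0=np.load("top0.npz"); P=cloud(d0); mk=[m for c,m in outl("opener","top")][0]
# opener from the first top picture (unmoved): saturation/height-free: refine axis by colour mask on mat
cv2.imwrite("pics/op.png",cv2.resize(d0["color"][165:255,185:255,::-1],None,fx=6,fy=6,interpolation=cv2.INTER_CUBIC))
for n in ["top","scene"]:
    d=ctrl.get_image(n); P=cloud(d)
    for c,m in outl("opener",n)[:1]:
        c3=d["color"].astype(int); m=m&(d["depth"]>0)
        # non-blue pixels only
        m=m&~((c3[:,:,2]>c3[:,:,0]+40))
        p=P[m]; xy=p[:,:2]; v=cv2.fitLine((xy*1000).astype(np.float32),cv2.DIST_HUBER,0,.01,.01).ravel()
        u=v[:2]*np.sign(v[0]); s=(xy*1000-v[2:])@u; lo,hi=np.percentile(s,[1,99]); e0=v[2:]+u*lo; e1=v[2:]+u*hi
        print(n,c,"yaw",np.degrees(np.arctan2(u[1],u[0])).round(1),"ends",e0.round(),e1.round(),"len",hi-lo,"grip",((e0+e1)/2-37.5*u).round(1))
E
```

```text
time: 9.35
position: [0.5346, -0.278, 0.0466]
tool_rot: [3.074, 0.645, -0.0]
ft_force: [0.1, -0.5, 0.3]
grip_width: 0.998
grip_force: 0.0
time: 9.95
position: [0.5385, -0.2794, 0.2554]
tool_rot: [3.065, 0.643, 0.017]
ft_force: [1.1, -0.5, -0.1]
grip_width: 1.001
grip_force: 0.0
0.56 [0.014 0.096] ((533.9747314453125, -277.9623107910156), (49.370574951171875, 49.44961929321289), 37.92348098754883)
top 0.53 yaw -9.0 ends [339. 117.] [455.  99.] len 117.5776892807981 grip [359.7 113.6]
scene 0.63 yaw -8.3 ends [391. 311.] [564. 286.] len 174.2922335427345 grip [440.2 304.2]
```

Run:
```python
from h import *
for n in ["top","scene"]:
    d=np.load(n+"0.npz"); P=cloud(d); c3=d["color"].astype(int)
    X,Y,Z=P[...,0],P[...,1],P[...,2]
    a=np.radians(-9); u0=np.array([np.cos(a),np.sin(a)]); w0=np.array([-u0[1],u0[0]])
    q=P[...,:2]-[.498,.3]
    m=(abs(q@u0)<.12)&(abs(q@w0)<.045)&(c3[...,2]<c3[...,0]+25)&(d["depth"]>0)
    xy=P[m][:,:2]*1000; h=P[m][:,2]
    v=cv2.fitLine(xy.astype(np.float32),cv2.DIST_HUBER,0,.01,.01).ravel(); u=v[:2]*np.sign(v[0]); s=(xy-v[2:])@u
    lo,hi=s.min(),s.max(); 
    br=c3[m].sum(1); 
    print(n,m.sum(),"yaw",np.degrees(np.arctan2(u[1],u[0])).round(1),"ends",(v[2:]+u*lo).round(1),(v[2:]+u*hi).round(1),"len",hi-lo,"mid",((v[2:]+u*(lo+hi)/2)).round(1),"h",np.percentile(h,[5,95]).round(3))
    b=[(round(k),int(br[(s>=k)&(s<k+20)].mean())) for k in np.arange(lo,hi,20) if ((s>=k)&(s<k+20)).any()]; print(b)
```

```text
top 450 yaw -6.7 ends [380.2 307.7] [616.8 280.1] len 238.12291422930969 mid [498.5 293.9] h [-0.001  0.02 ]
[(-100, 217), (-80, 217), (-60, 216), (-40, 212), (-20, 261), (0, 429), (20, 447), (40, 444), (60, 446), (80, 440), (100, 345), (120, 234)]
scene 280 yaw -8.0 ends [381.  311.5] [616.4 278.3] len 237.7433529667706 mid [498.7 294.9] h [0.002 0.022]
[(-103, 217), (-83, 202), (-63, 204), (-43, 203), (-23, 268), (-3, 428), (17, 476), (37, 452), (57, 453), (77, 438), (97, 428), (117, 248)]
```

View pics/op.png

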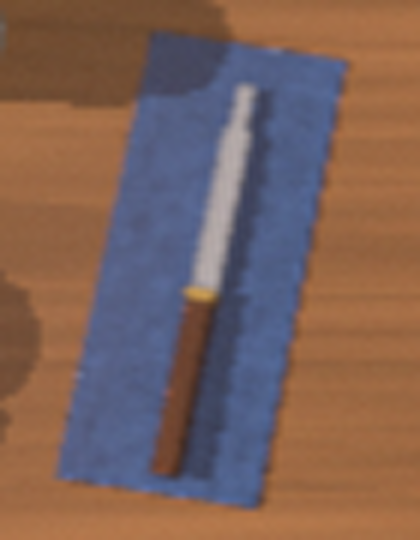

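The crop shows the handle end at (165,474), the brass collar at (201,292) and the tip at (247,86). In full-image pixels that is about (212.5,244), (218.5,213.7) and (226.2,179.3).

```bash
cat >> h.py <<'E'
def ray(d,u,v,z):
    q=cv2.undistortPoints(np.array([[[u,v]]],float),d["camera_matrix"],d["dist_coeffs"])[0,0]
    E=d["extrinsics"]; w=E[:3,:3]@np.array([q[0],-q[1],-1]); return E[:3,3]+w*(z-E[2,3])/w[2]
E
python3 - <<'E'
from h import *
d=np.load("top0.npz")
f=lambda u,v,z:(ray(d,185+(u-2.5)/6,165+(v-2.5)/6,z)[:2]*1000).round(1)
print("end",f(165,474,.019),"collar",f(201,294,.017),"tip",f(247,86,.012))
a,b,t=f(165,474,.019),f(201,294,.017),f(247,86,.012)
print(np.linalg.norm(b-a),np.linalg.norm(t-b),[np.degrees(np.arctan2(*(q-p)[::-1])).round(1) for p,q in((a,b),(b,t),(a,t))])
# handle & blade by colour in crop
c=d["color"][165:255,185:255].astype(int)
for nm,m,z in(("handle",(c[...,0]>c[...,2]+15)&(c.sum(2)<330),.019),("blade",(c.min(2)>120)&(abs(c[...,0]-c[...,2])<50),.0125)):
    n,l,s,ct=cv2.connectedComponentsWithStats(m.astype(np.uint8)); 
    for i in range(1,n):
        if s[i,4]>25: print(nm,s[i],ct[i].round(1),(ray(d,185+ct[i][0],165+ct[i][1],z)[:2]*1000).round(1))
E
```

```text
end [380.8 310.6] collar [476.7 296.3] tip [592.7 277.5]
96.9603011546478 117.51357368406431 [np.float64(-8.5), np.float64(-9.2), np.float64(-8.9)]
handle [  0   0  70  19 564] [18.3  6.8] [615.4 350.3]
handle [ 43  17  27  68 692] [58.6 53.4] [460.1 214. ]
handle [ 0 29 20  3 35] [10.  29.7] [539. 373.]
handle [  0  32  19  46 458] [ 6.3 49.5] [474.2 381.2]
handle [ 25  49  12  30 136] [30.1 63.8] [427.3 303.1]
blade [ 32  14  10  34 154] [36.8 31.8] [532.8 287.8]
```

```bash
python3 -m inch '[{"slide":[0.094,-0.656,0],"angular":[0,0,0],"claw":1},{"slide":[0.094,-0.656,0],"angular":[0,0,0],"claw":1},{"slide":[0.094,-0.656,0],"angular":[0,0,0],"claw":1},{"slide":[0.094,-0.656,0],"angular":[0,0,0],"claw":1}]' | head -2
python3 -m inch '[{"slide":[0.094,-0.656,0],"angular":[0,0,0],"claw":1},{"slide":[0.094,-0.656,0],"angular":[0,0,0],"claw":1},{"slide":[0.094,-0.656,0],"angular":[0,0,0],"claw":1},{"slide":[0.094,-0.656,0],"angular":[0,0,0],"claw":1},{"slide":[0.094,-0.656,0],"angular":[0,0,0],"claw":1}]' | head -2
python3 -m inch '[{"slide":[0,0,0],"angular":[0,0,-0.98],"claw":1},{"slide":[0,0,0],"angular":[0,0,-0.98],"claw":1},{"slide":[0,0,0],"angular":[0,0,-0.98],"claw":1},{"slide":[0,0,0],"angular":[0,0,-0.98],"claw":1}]' |head -3
python3 -m inch '[{"slide":[0,0,0],"angular":[0,0,-0.98],"claw":1},{"slide":[0,0,0],"angular":[0,0,-0.98],"claw":1},{"slide":[0,0,0],"angular":[0,0,-0.98],"claw":1},{"slide":[0,0,0],"angular":[0,0,-0.98],"claw":1}]' |head -3
python3 -m inch '[{"slide":[0,0,0],"angular":[0,0,-0.98],"claw":1},{"slide":[0,0,0],"angular":[0,0,-0.98],"claw":1},{"slide":[0,0,0],"angular":[0,0,-0.98],"claw":1},{"slide":[0,0,0],"angular":[0,0,-0.98],"claw":1}]' |head -3
python3 -m inch '[{"slide":[0,0,0],"angular":[0,0,-0.98],"claw":1},{"slide":[0,0,0],"angular":[0,0,-0.98],"claw":1},{"slide":[0,0,0],"angular":[0,0,-0.98],"claw":1},{"slide":[0,0,0],"angular":[0,0,-0.98],"claw":1}]' |head -3
python3 -m inch '[{"slide":[0,0,0],"angular":[0,0,-0.98],"claw":1},{"slide":[0,0,0],"angular":[0,0,-0.98],"claw":1},{"slide":[0,0,0],"angular":[0,0,-0.98],"claw":1},{"slide":[0,0,0],"angular":[0,0,-0.98],"claw":1},{"slide":[0,0,0],"angular":[0,0,-0.98],"claw":1}]' |head -3
python3 - <<'E'
from h import *
p,r,s=pose(); print(r.as_matrix().round(3),np.round(s["joint_positions"],2))
to([.40,.039,.2],down(81.5,20))
E
```

```text
time: 10.7
position: [0.489, -0.1123, 0.2459]
time: 11.2
position: [0.4451, 0.0434, 0.2464]
time: 11.6
position: [0.4462, 0.0385, 0.2459]
tool_rot: [-2.809, -1.406, 0.002]
time: 12.0
position: [0.4462, 0.0384, 0.2459]
tool_rot: [-2.36, -2.072, 0.002]
time: 12.4
position: [0.4462, 0.0384, 0.2458]
tool_rot: [-1.757, -2.603, 0.001]
time: 12.8
position: [0.4463, 0.0384, 0.2458]
tool_rot: [-1.039, -2.963, 0.001]
time: 13.3
position: [0.4462, 0.0388, 0.2459]
tool_rot: [-0.26, -3.13, 0.0]
[[-0.986  0.165 -0.001]
 [ 0.165  0.986 -0.   ]
 [ 0.001 -0.    -1.   ]] [ 0.37 -0.12 -0.47  1.85 -0.06  1.4   1.32]
slide [0.182, -0.0295, 0.1837] angular [0.005, 0.6642, -0.0325] rows>= 1.3 2.3
```

```bash
python3 -m inch '[{"slide":[0.18,-0.03,0.18],"angular":[0,0.667,-0.033],"claw":1},{"slide":[0.18,-0.03,0.18],"angular":[0,0.667,-0.033],"claw":1},{"slide":[0.18,-0.03,0.18],"angular":[0,0.667,-0.033],"claw":1},{"slide":[0.22,-0.03,0.4],"angular":[0,0.667,-0.033],"claw":1},{"slide":[0.26,-0.03,0.6],"angular":[0,0.667,-0.033],"claw":1},{"slide":[0.26,-0.03,0.7],"angular":[0,0.667,-0.033],"claw":1},{"slide":[0.26,-0.03,0.7],"angular":[0,0.667,-0.033],"claw":1},{"slide":[0.26,-0.03,0.7],"angular":[0,0.667,-0.033],"claw":1}]' | head -3
python3 - <<'E'
from h import *
p,r,s=pose(); print(p.round(4),(down(81.5,20).inv()*r).as_rotvec(degrees=True).round(2),np.round(s["joint_positions"],2))
to([.42,.16,.2],down(81.5,20));to([.42,.16,.2],down(81.5,20)); to([.457,.2988,.08],down(81.5,20),([.42,.16,.2],down(81.5,20)))
E
```

```text
time: 14.1
position: [0.3808, 0.0435, 0.0719]
tool_rot: [-0.205, -2.785, -0.04]
[0.3808 0.0435 0.0719] [-0.13  0.06 -0.09] [ 0.34  0.2  -0.48  1.96 -0.01  1.33  1.28]
slide [0.094, 0.4854, -0.5099] angular [0.0042, -0.0021, 0.0032] rows>= 3.6 0.0
slide [0.094, 0.4854, -0.5099] angular [0.0042, -0.0021, 0.0032] rows>= 3.6 0.0
slide [-0.2246, 0.571, 0.4291] angular [0.0, 0.0, 0.0] rows>= 3.7 0.0
```

The pre-insert pose is reachable with 20° tilt. On to the opener.

```bash
python3 -m inch '[{"slide":[0.094,0.485,-0.51],"angular":[0,0,0],"claw":1},{"slide":[0.094,0.485,-0.51],"angular":[0,0,0],"claw":1},{"slide":[0.094,0.485,-0.51],"angular":[0,0,0],"claw":1},{"slide":[0.094,0.485,-0.51],"angular":[0,0,0],"claw":1},{"slide":[0.094,0.485,-0.51],"angular":[0,0,0],"claw":1}]' | head -2
python3 -m inch '[{"slide":[-0.225,0.571,0.3],"angular":[0,0,0],"claw":1},{"slide":[-0.225,0.571,0.3],"angular":[0,0,0],"claw":1},{"slide":[-0.225,0.571,0.3],"angular":[0,0,0],"claw":1},{"slide":[-0.225,0.571,0.43],"angular":[0,0,0],"claw":1},{"slide":[-0.225,0.571,0.43],"angular":[0,0,0],"claw":0},{"slide":[-0.225,0.571,0.43],"angular":[0,0,0],"claw":0},{"slide":[-0.225,0.571,0.43],"angular":[0,0,0],"claw":0}]' | head -2
python3 - <<'E'
from h import *
p,r,s=pose(); print((down(81.5,20).inv()*r).as_rotvec(degrees=True).round(2),np.round(s["joint_positions"],2))
to([.457,.2988,.03],down(81.5,20)); to([.457,.2988,.0185],down(81.5,20))
E
```

```text
time: 14.6
position: [0.4224, 0.1645, 0.2051]
time: 15.3
position: [0.4579, 0.2985, 0.0816]
[-0.15 -0.18 -0.08] [-0.02  0.5  -0.6   1.61  0.04  1.37  0.81]
slide [-0.0665, 0.0, 0.1956] angular [0.005, 0.0059, 0.0025] rows>= 1.0 0.0
slide [-0.0821, -0.0001, 0.2388] angular [0.005, 0.0059, 0.0025] rows>= 1.3 0.0
```

```bash
python3 -m inch '[{"slide":[-0.03,0,0.09],"angular":[0,0,0],"claw":0},{"slide":[-0.055,0,0.16],"angular":[0,0,0],"claw":0},{"slide":[-0.072,0,0.21],"angular":[0,0,0],"claw":0},{"slide":[-0.08,0,0.23],"angular":[0,0,0],"claw":0},{"slide":[-0.08,0,0.235],"angular":[0,0,0],"claw":0},{"slide":[-0.08,0,0.235],"angular":[0,0,0],"claw":0}]'
python3 -m inch '[{"slide":[0,0,0],"angular":[0,0,0],"claw":0},{"slide":[0,0,0],"angular":[0,0,0],"claw":0}]'
python3 - <<'E'
from h import *
d=ctrl.get_image("scene"); p,r,s=pose(); print(p.round(4),s["ft_force"],(down(81.5,20).inv()*r).as_rotvec(degrees=True).round(2))
cv2.imwrite("pics/g1.png",cv2.resize(d["color"][120:230,340:470,::-1],None,fx=5,fy=5,interpolation=cv2.INTER_CUBIC))
E
```

```text
time: 15.9
position: [0.4551, 0.3005, 0.0187]
tool_rot: [-0.202, -2.787, -0.041]
ft_force: [-0.8, -0.3, 1.0]
grip_width: 0.502
grip_force: 0.0
time: 16.1
position: [0.455, 0.3007, 0.0185]
tool_rot: [-0.202, -2.787, -0.041]
ft_force: [1.3, 0.5, 0.4]
grip_width: 0.505
grip_force: 0.0
[0.4549 0.3006 0.0184] [0.04037169 0.21838351 0.32760202] [-0.12 -0.04 -0.24]
```

View pics/g1.png

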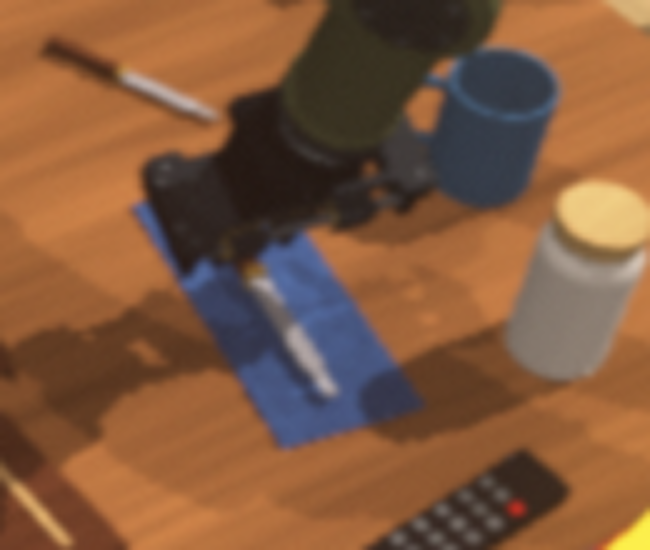

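The gripper straddles the handle just behind the collar at crop (250,268), and the mug and vase are clear. I'll close now.

```bash
python3 -m inch '[{"slide":[0,0,0],"angular":[0,0,0],"claw":-1},{"slide":[0,0,0],"angular":[0,0,0],"claw":-1},{"slide":[0,0,0],"angular":[0,0,0],"claw":-1},{"slide":[0,0,0],"angular":[0,0,0],"claw":-1},{"slide":[0,0,0],"angular":[0,0,0],"claw":-1},{"slide":[0,0,0],"angular":[0,0,0],"claw":-1},{"slide":[0,0,0],"angular":[0,0,0],"claw":-1}]' 60
python3 - <<'E'
from h import *
p,r,s=pose(); print(p.round(4),(down(81.5,20).inv()*r).as_rotvec(degrees=True).round(2))
to([p[0],p[1],.16],down(81.5,20))
E
```

```text
time: 16.85
position: [0.4545, 0.3004, 0.0178]
tool_rot: [-0.202, -2.786, -0.04]
ft_force: [-0.4, -0.6, -0.8]
grip_width: 0.019
grip_force: 0.0
[0.4545 0.3004 0.0178] [-0.09  0.01 -0.22]
slide [0.1946, 0.0016, -0.5343] angular [0.0031, -0.0004, 0.0075] rows>= 2.8 0.0
```

The fingers closed to 1.6 mm with no force, so the handle was missed. I'll look before moving.

Run:
```python
from h import *
d=ctrl.get_image("scene"); d2=ctrl.get_image("top"); p,r,s=pose(); print(s["grip_width"],s["grip_force"])
a=cv2.resize(d["color"][120:220,340:460,::-1],None,fx=4,fy=4,interpolation=cv2.INTER_CUBIC)
b=cv2.resize(d2["color"][160:260,185:265,::-1],None,fx=4,fy=4,interpolation=cv2.INTER_CUBIC)
cv2.imwrite("pics/g2.png",np.hstack([a,b]))
# where do TCP, fingertip and opener project
E=d["extrinsics"]
for nm,w in(("tcp",p),("tip",p+r.apply([0,0,.011])),("opener -20",[.457,.2988,.019]),("origin",[.4768,.2958,.019]),("end",[.379,.310,.019])):
    for n,dd,o in(("scene",d,(340,120)),("top",d2,(185,160))):
        E=dd["extrinsics"]; c=E[:3,:3].T@(np.array(w)-E[:3,3]); c=c*[1,-1,-1]
        q=cv2.projectPoints(c[None],np.zeros(3),np.zeros(3),dd["camera_matrix"],dd["dist_coeffs"])[0][0,0]; print(nm,n,((q-o)*4).round())
```

```text
0.008360236353617247 0.0
tcp scene [188. 201.]
tcp top [126. 242.]
tip scene [185. 206.]
tip top [128. 248.]
opener -20 scene [188. 202.]
opener -20 top [128. 238.]
origin scene [198. 217.]
origin top [132. 214.]
end scene [149. 146.]
end top [109. 337.]
```

View pics/g2.png

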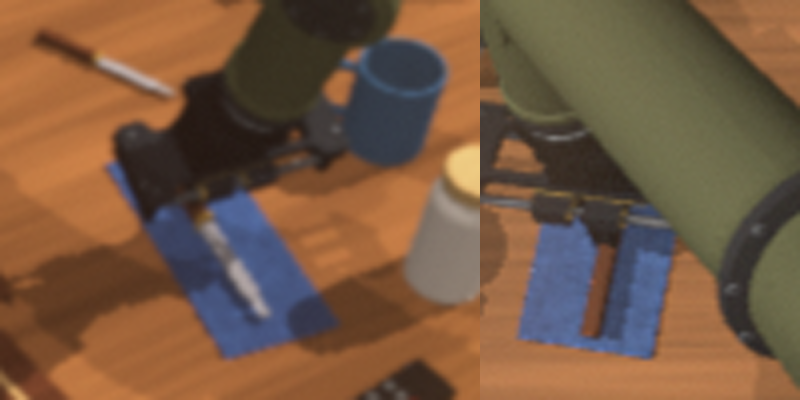

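The opener has not moved: the collar is at (203,215) on the left, and the handle runs (605,245)–(592,336) on the right. The fingers seem shut above or around it, so I'll check their geometry in the tool frame from depth.

Run:
```python
from h import *
p,r,s=pose()
for n in ["scene","top"]:
    d=ctrl.get_image(n); P=cloud(d); q=r.inv().apply((P.reshape(-1,3)-p)).reshape(400,640,3)*1000
    m=(abs(q[...,1])<25)&(abs(q[...,0])<20)&(q[...,2]<40)&(q[...,2]>-50)&(d["depth"]>0)
    vv,uu=np.nonzero(m)
    for v,u in list(zip(vv,uu))[::3]: print(n,u,v,"tool",q[v,u].round().astype(int).tolist(),"z",(P[v,u,2]*1000).round(),d["color"][v,u].tolist())
```

```text
scene 387 166 tool [4, -9, -33] z 50.0 [42, 30, 24]
scene 385 167 tool [16, 0, 5] z 19.0 [61, 41, 31]
scene 388 167 tool [0, -6, -31] z 47.0 [57, 45, 39]
scene 389 170 tool [-12, -7, -30] z 42.0 [53, 39, 30]
scene 385 171 tool [3, -3, 11] z 8.0 [60, 51, 58]
scene 388 171 tool [-11, -6, -19] z 32.0 [50, 32, 24]
scene 381 172 tool [5, -18, 14] z 6.0 [67, 76, 109]
scene 384 172 tool [1, -8, 12] z 7.0 [58, 61, 85]
scene 387 172 tool [-5, -1, 4] z 12.0 [58, 38, 32]
scene 390 172 tool [-12, 5, -6] z 19.0 [86, 57, 39]
scene 393 172 tool [-12, 21, 4] z 10.0 [93, 102, 138]
scene 382 173 tool [1, -14, 18] z 1.0 [66, 75, 112]
scene 385 173 tool [-3, -5, 15] z 3.0 [59, 62, 88]
scene 388 173 tool [-11, -1, 0] z 14.0 [68, 44, 30]
scene 391 173 tool [-18, 5, -10] z 21.0 [127, 93, 57]
scene 380 174 tool [-2, -25, 14] z 4.0 [70, 84, 125]
scene 383 174 tool [-7, -17, 8] z 8.0 [61, 70, 102]
scene 386 174 tool [-10, -5, 9] z 6.0 [56, 56, 77]
scene 389 174 tool [-17, -1, -4] z 15.0 [96, 67, 37]
scene 382 175 tool [-9, -21, 11] z 5.0 [60, 69, 102]
scene 385 175 tool [-13, -11, 8] z 6.0 [58, 65, 94]
scene 
[... 2462 characters left out ...]
 218 226 tool [18, -9, 3] z 22.0 [67, 54, 61]
top 221 226 tool [6, -13, 23] z -1.0 [64, 72, 97]
top 209 227 tool [15, 24, 24] z 0.0 [83, 99, 139]
top 212 227 tool [13, 15, 23] z 0.0 [83, 94, 130]
top 217 227 tool [19, -6, 8] z 17.0 [88, 57, 43]
top 220 227 tool [10, -11, 22] z 0.0 [63, 72, 99]
top 223 227 tool [9, -20, 22] z 0.0 [72, 88, 124]
top 211 228 tool [19, 16, 20] z 6.0 [86, 105, 148]
top 218 228 tool [19, -8, 14] z 11.0 [65, 58, 73]
top 221 228 tool [13, -15, 23] z 1.0 [64, 73, 99]
top 224 228 tool [12, -24, 22] z 1.0 [82, 100, 144]
top 219 229 tool [18, -9, 22] z 3.0 [64, 73, 101]
top 222 229 tool [16, -19, 22] z 2.0 [63, 73, 100]
top 222 230 tool [17, -18, 27] z -2.0 [67, 79, 106]
```

Depth shows the shut fingers ending well behind the nominal fingertip, with the handle's top visible below them. I'll feel downward in small steps to calibrate the tip height.

```bash
for i in 1; do 
python3 -m inch '[{"slide":[-0.0027,0,0.0075],"angular":[0,0,0],"claw":-1},{"slide":[-0.0027,0,0.0075],"angular":[0,0,0],"claw":-1}]' | grep -E "pos|ft|wid"
python3 -m inch '[{"slide":[-0.0027,0,0.0075],"angular":[0,0,0],"claw":-1},{"slide":[-0.0027,0,0.0075],"angular":[0,0,0],"claw":-1}]' | grep -E "pos|ft|wid"
python3 -m inch '[{"slide":[-0.0027,0,0.0075],"angular":[0,0,0],"claw":-1},{"slide":[-0.0027,0,0.0075],"angular":[0,0,0],"claw":-1}]' | grep -E "pos|ft|wid"
done
```

```text
position: [0.4544, 0.3002, 0.0156]
ft_force: [-0.6, -0.6, 0.4]
grip_width: 0.001
position: [0.4544, 0.3003, 0.0136]
ft_force: [-0.2, 0.2, 0.4]
grip_width: 0.007
position: [0.4544, 0.3003, 0.0116]
ft_force: [1.0, 0.5, -0.2]
grip_width: 0.005
```

```bash
python3 -m inch '[{"slide":[-0.0027,0,0.0075],"angular":[0,0,0],"claw":-1},{"slide":[-0.0027,0,0.0075],"angular":[0,0,0],"claw":-1}]' | grep -E "pos|ft|wid"
python3 -m inch '[{"slide":[-0.0027,0,0.0075],"angular":[0,0,0],"claw":-1},{"slide":[-0.0027,0,0.0075],"angular":[0,0,0],"claw":-1}]' | grep -E "pos|ft|wid"
python3 - <<'E'
from h import *
d=ctrl.get_image("scene"); 
cv2.imwrite("pics/g3.png",cv2.resize(d["color"][145:205,360:440,::-1],None,fx=9,fy=9,interpolation=cv2.INTER_CUBIC))
E
```

```text
position: [0.4546, 0.3006, 0.0109]
ft_force: [-0.8, -2.0, 4.7]
grip_width: 0.006
position: [0.4546, 0.3006, 0.0105]
ft_force: [-2.3, -3.6, 15.1]
grip_width: 0.002
```

View pics/g3.png

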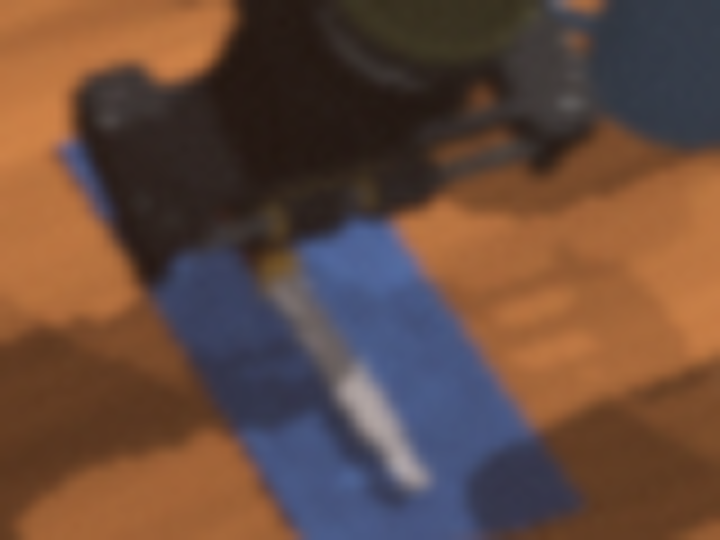

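There is firm contact at TCP z = 0.011, and whether that is the handle's top or the mat is unclear. The jaw carriages at crop (275,215) and (365,190) look off to the right of the handle line through the collar (277,262). I'll rise and measure the shut fingers in the tool frame with a clear view.

```bash
python3 -m inch '[{"slide":[0.02,0,-0.06],"angular":[0,0,0],"claw":-1},{"slide":[0.08,0,-0.235],"angular":[0,0,0],"claw":-1},{"slide":[0.16,0,-0.47],"angular":[0,0,0],"claw":-1},{"slide":[0.16,0,-0.47],"angular":[0,0,0],"claw":-1},{"slide":[0.16,0,-0.47],"angular":[0,0,0],"claw":-1}]' | grep -E "pos|ft|wid"
python3 - <<'E'
from h import *
p,r,s=pose(); out=[]
for n in ["scene","top"]:
    d=ctrl.get_image(n); P=cloud(d); q=r.inv().apply((P.reshape(-1,3)-p)).reshape(400,640,3)*1000
    m=(abs(q[...,1])<70)&(abs(q[...,0])<30)&(q[...,2]<40)&(q[...,2]>-60)&(d["depth"]>0)
    Q=q[m]
    for z in range(-60,30,6):
        t=Q[(Q[:,2]>=z)&(Q[:,2]<z+6)]
        if len(t): print(n,"z",z,"n",len(t),"y",np.sort(t[:,1])[::max(1,len(t)//12)].round().astype(int).tolist(),"x",np.percentile(t[:,0],[5,95]).round())
    c=p; E=d["extrinsics"]; cc=E[:3,:3].T@(p-E[:3,3])*[1,-1,-1]
    u,v=cv2.projectPoints(cc[None],np.zeros(3),np.zeros(3),d["camera_matrix"],d["dist_coeffs"])[0][0,0]
    u,v=int(u),int(v); im=d["color"][v-32:v+32,u-24:u+24,::-1]; im=cv2.resize(im,None,fx=8,fy=8,interpolation=cv2.INTER_CUBIC); cv2.drawMarker(im,(196,260),(0,0,255),0,12); out.append(im)
cv2.imwrite("pics/f.png",np.hstack(out))
E
```

```text
position: [0.4587, 0.3008, 0.1348]
ft_force: [-0.9, -0.9, -0.2]
grip_width: 0.005
scene z -48 n 1 y [-8] x [0. 0.]
scene z -42 n 2 y [-8, -7] x [-9.  6.]
scene z -36 n 3 y [-6, -6, -2] x [-11.   4.]
scene z -30 n 5 y [-7, -7, -5, -5, 7] x [-13.  -5.]
scene z -24 n 5 y [-5, -4, -4, 2, 5] x [-11.   8.]
scene z -18 n 5 y [-7, -5, -5, -1, 6] x [-12.  -5.]
top z -54 n 1 y [9] x [10. 10.]
top z -42 n 2 y [-14, 6] x [10. 10.]
top z -36 n 5 y [-10, -7, -1, 1, 5] x [ 8. 10.]
top z -30 n 7 y [-12, -12, -8, -6, -3, -3, 3] x [ 7. 10.]
top z -24 n 9 y [-12, -11, -10, -8, -5, -2, 1, 1, 1] x [ 4. 11.]
top z -18 n 9 y [-13, -13, -12, -12, -9, -6, -4, 0, 5] x [ 1. 10.]
top z -12 n 3 y [-5, 2, 6] x [ 7. 11.]
```

View pics/f.png

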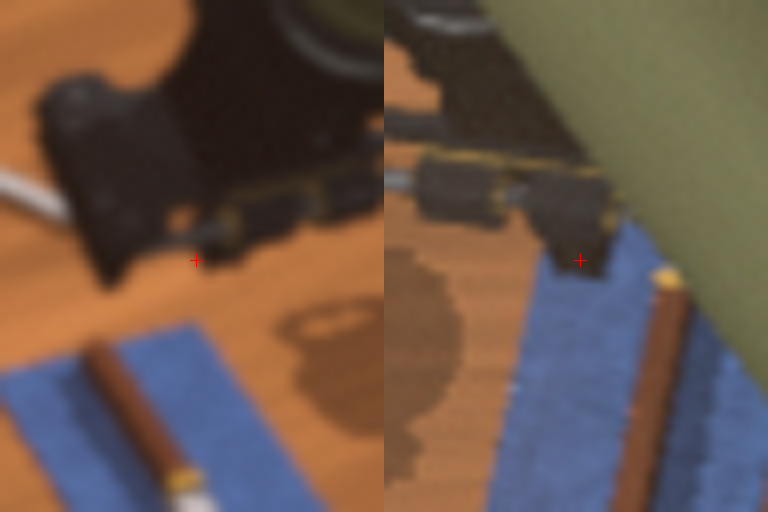

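The TCP mark sits at (196,260) in the left crop and (580,260) in the right one, and the shut jaws end about there instead of 11 mm beyond it. I'll measure the finger ends at other openings.

```bash
cat > fing.py <<'E'
from h import *
p,r,s=pose(); print("w",s["grip_width"].__round__(3),p.round(4))
for n in ["scene","top"]:
    d=ctrl.get_image(n); P=cloud(d); q=r.inv().apply((P.reshape(-1,3)-p)).reshape(400,640,3)*1000
    m=(abs(q[...,1])<65)&(abs(q[...,0])<22)&(q[...,2]<30)&(q[...,2]>-30)&(d["depth"]>0)
    Q=q[m]; Q=Q[np.argsort(-Q[:,2])][:14]; print(n,[tuple(int(round(a)) for a in t) for t in Q])
E
python3 -m inch '[{"slide":[0,0,0],"angular":[0,0,0],"claw":-0.6},{"slide":[0,0,0],"angular":[0,0,0],"claw":-0.6},{"slide":[0,0,0],"angular":[0,0,0],"claw":-0.6},{"slide":[0,0,0],"angular":[0,0,0],"claw":-0.6}]'|tail -2;  python3 fing.py
python3 -m inch '[{"slide":[0,0,0],"angular":[0,0,0],"claw":1},{"slide":[0,0,0],"angular":[0,0,0],"claw":1},{"slide":[0,0,0],"angular":[0,0,0],"claw":1},{"slide":[0,0,0],"angular":[0,0,0],"claw":1},{"slide":[0,0,0],"angular":[0,0,0],"claw":1},{"slide":[0,0,0],"angular":[0,0,0],"claw":1},{"slide":[0,0,0],"angular":[0,0,0],"claw":1},{"slide":[0,0,0],"angular":[0,0,0],"claw":1}]'|tail -2;  python3 fing.py
```

```text
grip_width: 0.187
grip_force: 0.0
w 0.187 [0.4567 0.2996 0.1313]
scene [(-10, -11, -12), (-9, 12, -12), (-4, -13, -16), (-10, 22, -16), (-8, -15, -17), (-10, 13, -20), (-3, -15, -22), (-9, -6, -23), (-12, 15, -23), (-8, -13, -23), (-13, -12, -24), (-12, -15, -25), (7, -15, -25), (-11, -13, -30)]
top [(8, -15, -10), (-6, 6, -11), (10, 13, -12), (8, -18, -12), (6, 6, -13), (8, 10, -15), (3, -20, -15), (4, 5, -15), (8, 7, -16), (1, 6, -17), (10, 12, -17), (8, -19, -18), (6, 10, -18), (9, -17, -19)]
grip_width: 0.842
grip_force: 0.0
w 0.842 [0.4571 0.2997 0.132 ]
scene [(-3, 40, -16), (-11, 47, -18), (-11, -36, -18), (-6, 41, -19), (-13, -44, -20), (-10, 39, -21), (-9, 46, -22), (-11, -41, -22), (-12, 41, -22), (-10, -44, -22), (-3, 37, -24), (-5, 39, -25), (-10, -42, -27), (6, 39, -28)]
top [(-1, 37, -10), (7, 40, -11), (8, -42, -11), (-10, 36, -11), (-6, 38, -13), (-2, 37, -13), (6, 43, -13), (10, 35, -16), (11, 41, -16), (-6, 37, -17), (8, 39, -18), (4, 37, -18), (8, 35, -19), (10, 43, -19)]
```

The fingers end about 11 mm behind the reported TCP at every opening, symmetric in y. The felt contact at z = 0.011, on the 19 mm handle top, agrees. I'll correct the grasp height by that amount.

Run:
```python
from h import *
p,r,s=pose(); print((down(81.5,20).inv()*r).as_rotvec(degrees=True).round(2))
to([.4521,.2995,.03],down(81.5,20)); to([.4521,.2995,-.003],down(81.5,20))
```

```text
[-0.09  0.01 -0.22]
slide [-0.1211, -0.0048, 0.3902] angular [0.0032, -0.0002, 0.0074] rows>= 2.0 0.0
slide [-0.1662, -0.0052, 0.5142] angular [0.0032, -0.0002, 0.0074] rows>= 2.7 0.0
```

```bash
python3 -m inch '[{"slide":[-0.05,-0.005,0.15],"angular":[0,0,0.007],"claw":0},{"slide":[-0.1,-0.005,0.3],"angular":[0,0,0.007],"claw":0},{"slide":[-0.12,-0.005,0.39],"angular":[0,0,0.007],"claw":0},{"slide":[-0.135,-0.005,0.43],"angular":[0,0,0.007],"claw":0},{"slide":[-0.15,-0.005,0.465],"angular":[0,0,0.007],"claw":0},{"slide":[-0.158,-0.005,0.49],"angular":[0,0,0.007],"claw":0},{"slide":[-0.158,-0.005,0.49],"angular":[0,0,0.007],"claw":0},{"slide":[-0.158,-0.005,0.49],"angular":[0,0,0.007],"claw":0}]'
python3 - <<'E'
from h import *
to([.4521,.2995,-.003],down(81.5,20))
E
```

```text
time: 20.9
position: [0.4528, 0.2999, 0.0042]
tool_rot: [-0.207, -2.787, -0.04]
ft_force: [-0.0, 0.4, 0.3]
grip_width: 0.506
grip_force: 0.0
slide [-0.0073, -0.0023, 0.028] angular [0.0047, 0.0019, 0.001] rows>= 0.1 0.0
```

```bash
python3 -m inch '[{"slide":[-0.004,-0.002,0.012],"angular":[0,0,0],"claw":0},{"slide":[-0.007,-0.002,0.026],"angular":[0,0,0],"claw":0},{"slide":[-0.007,-0.002,0.026],"angular":[0,0,0],"claw":0}]' | grep -E "pos|ft"
python3 -m inch '[{"slide":[0,0,0],"angular":[0,0,0],"claw":-1},{"slide":[0,0,0],"angular":[0,0,0],"claw":-1},{"slide":[0,0,0],"angular":[0,0,0],"claw":-1},{"slide":[0,0,0],"angular":[0,0,0],"claw":-1},{"slide":[0,0,0],"angular":[0,0,0],"claw":-1},{"slide":[0,0,0],"angular":[0,0,0],"claw":-1},{"slide":[0,0,0],"angular":[0,0,0],"claw":-1}]' 60
python3 - <<'E'
from h import *
p,r,s=pose(); print(p.round(4),(down(81.5,20).inv()*r).as_rotvec(degrees=True).round(2))
to([p[0],p[1],p[2]+.15])
E
```

```text
position: [0.4513, 0.299, -0.0036]
ft_force: [-0.8, -0.1, -1.0]
time: 21.9
position: [0.4516, 0.2993, -0.0032]
tool_rot: [-0.207, -2.786, -0.039]
ft_force: [-0.0, 0.6, 0.7]
grip_width: 0.152
grip_force: 59.7
[ 0.4516  0.2993 -0.0032] [-0.11  0.   -0.03]
slide [0.2052, 0.0012, -0.5638] angular [0.0, 0.0, 0.0] rows>= 3.0 0.0
```

Gripped at about 14 mm with 60 N. I'll lift and check the blade.

```bash
python3 -m inch '[{"slide":[0.02,0,-0.05],"angular":[0,0,0],"claw":-1},{"slide":[0.06,0,-0.16],"angular":[0,0,0],"claw":-1},{"slide":[0.12,0,-0.32],"angular":[0,0,0],"claw":-1},{"slide":[0.18,0,-0.48],"angular":[0,0,0],"claw":-1},{"slide":[0.205,0,-0.564],"angular":[0,0,0],"claw":-1},{"slide":[0.205,0,-0.564],"angular":[0,0,0],"claw":-1},{"slide":[0.205,0,-0.564],"angular":[0,0,0],"claw":-1}]'
cat > blade.py <<'E'
from h import *
import sys
p,r,s=pose(); print("tcp",p.round(4),(down(81.5,20).inv()*r).as_rotvec(degrees=True).round(2),"w",round(s["grip_width"],3))
# nominal opener frame
Rg=down(81.5,20); rel=Rg.inv().apply(np.array([.4768,.2958,.003])-[.4516,.2993,-.0032])
Ro=R.from_euler('z',-8.5,degrees=True); rot=Rg.inv()*Ro
o=p+r.apply(rel); Rw=r*rot; print("nominal origin",o.round(4),"tip",(o+Rw.apply([.115,0,.008])).round(4))
for n in ["scene","top"]:
    d=ctrl.get_image(n); P=cloud(d); q=Rw.inv().apply(P.reshape(-1,3)-o).reshape(400,640,3)*1000
    c=d["color"].astype(int)
    m=(q[...,0]>15)&(q[...,0]<125)&(abs(q[...,1])<14)&(q[...,2]>-12)&(q[...,2]<26)&(d["depth"]>0)
    Q=q[m]
    if len(Q)>5:
        for k in range(15,125,22):
            t=Q[(Q[:,0]>=k)&(Q[:,0]<k+22)]
            if len(t): print(n,k,len(t),"y",np.median(t[:,1]).round(1),"z",np.median(t[:,2]).round(1))
        print(n,"max x",Q[:,0].max().round())
E
python3 blade.py
```

```text
time: 22.6
position: [0.4516, 0.2986, 0.1468]
tool_rot: [-0.207, -2.786, -0.038]
ft_force: [-0.4, -0.2, -1.6]
grip_width: 0.15
grip_force: 59.7
tcp [0.4516 0.2986 0.1468] [-0.08 -0.05 -0.01] w 0.15
nominal origin [0.4768 0.2951 0.153 ] tip [0.5905 0.278  0.1611]
scene 15 22 y 1.2 z 11.2
scene 37 22 y 0.5 z 10.0
scene 59 25 y 0.8 z 11.3
scene 81 19 y 0.6 z 11.1
scene 103 13 y -0.9 z 9.2
scene max x 118.0
```

The blade is held straight (z within 1 mm, tip at own x ≈ 115–118 mm). Now to the pre-insert position.

Run:
```python
from h import *
D=down(81.5,20)
a,b,c=[.41,.17,.147],[.3668,.0418,.12],[.3668,.0418,.0407]
to(a,D); to(b,D,(a,D)); to(c,D,(b,D))
```

```text
slide [0.0824, -0.5309, 0.023] angular [-0.0001, -0.0042, -0.0005] rows>= 2.7 0.0
slide [0.0524, -0.5327, 0.134] angular [0.0, 0.0, 0.0] rows>= 2.8 0.0
slide [-0.1085, 0.0, 0.2981] angular [0.0, 0.0, 0.0] rows>= 1.6 0.0
```

```bash
python3 -m inch '[{"slide":[0.02,-0.12,0.005],"angular":[0,0,0],"claw":-1},{"slide":[0.05,-0.3,0.014],"angular":[0,0,0],"claw":-1},{"slide":[0.072,-0.46,0.02],"angular":[0,0,0],"claw":-1},{"slide":[0.082,-0.531,0.023],"angular":[0,0,0],"claw":-1},{"slide":[0.082,-0.531,0.023],"angular":[0,0,0],"claw":-1}]' | grep pos
python3 -m inch '[{"slide":[0.012,-0.12,0.03],"angular":[0,0,0],"claw":-1},{"slide":[0.03,-0.3,0.075],"angular":[0,0,0],"claw":-1},{"slide":[0.045,-0.46,0.115],"angular":[0,0,0],"claw":-1},{"slide":[0.052,-0.533,0.134],"angular":[0,0,0],"claw":-1},{"slide":[0.052,-0.533,0.134],"angular":[0,0,0],"claw":-1},{"slide":[0.052,-0.533,0.134],"angular":[0,0,0],"claw":-1}]' | grep pos
python3 -m inch '[{"slide":[-0.03,0,0.08],"angular":[0,0,0],"claw":-1},{"slide":[-0.07,0,0.19],"angular":[0,0,0],"claw":-1},{"slide":[-0.1,0,0.27],"angular":[0,0,0],"claw":-1},{"slide":[-0.108,0,0.298],"angular":[0,0,0],"claw":-1},{"slide":[-0.108,0,0.298],"angular":[0,0,0],"claw":-1},{"slide":[-0.108,0,0.298],"angular":[0,0,0],"claw":-1}]' | grep -E "pos|ft"
python3 blade.py
python3 - <<'E'
from h import *
D=down(81.5,20); to([.3668,.0418,.0407],D)
d=ctrl.get_image("scene");e=ctrl.get_image("top")
f=lambda d,u,v:cv2.resize(d["color"][v-32:v+32,u-24:u+24,::-1],None,fx=8,fy=8,interpolation=cv2.INTER_CUBIC)
cv2.imwrite("pics/pre.png",np.hstack([f(d,318,208),f(e,306,200)])); print(np.round(pose()[2]["joint_positions"],2))
E
```

```text
position: [0.4099, 0.167, 0.1467]
position: [0.3678, 0.0438, 0.1204]
position: [0.3685, 0.0436, 0.0423]
ft_force: [0.1, 0.3, -0.9]
tcp [0.3685 0.0436 0.0423] [-0.11 -0.05 -0.1 ] w 0.153
nominal origin [0.3937 0.0401 0.0485] tip [0.5074 0.0232 0.0566]
scene 15 20 y 2.5 z 10.9
scene 37 22 y 0.4 z 11.8
scene 59 24 y 1.8 z 10.5
scene 81 21 y -0.4 z 11.7
scene 103 8 y 0.3 z 10.8
scene max x 119.0
slide [0.004, -0.0063, 0.0093] angular [0.0035, 0.0035, 0.0017] rows>= 0.1 0.0
[ 0.36  0.22 -0.5   2.01  0.    1.27  1.27]
```

View pics/pre.png

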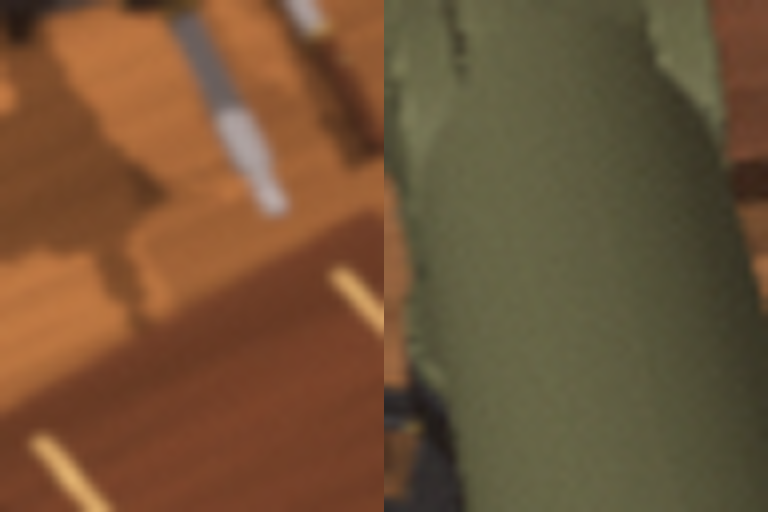

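The left crop shows the tip at (275,210), just short of the lid's front edge. I'll correct 1.7 mm in y and 1.6 mm in z, then slide in, watching the force.

```bash
python3 -m inch '[{"slide":[0.004,-0.006,0.009],"angular":[0,0,0],"claw":-1},{"slide":[0.004,-0.006,0.009],"angular":[0,0,0],"claw":-1},{"slide":[-0.015,-0.006,0.002],"angular":[0,0,0],"claw":-1},{"slide":[-0.035,-0.006,-0.005],"angular":[0,0,0],"claw":-1},{"slide":[-0.055,-0.006,-0.012],"angular":[0,0,0],"claw":-1},{"slide":[-0.071,-0.006,-0.018],"angular":[0,0,0],"claw":-1},{"slide":[-0.071,-0.006,-0.018],"angular":[0,0,0],"claw":-1},{"slide":[-0.071,-0.006,-0.018],"angular":[0,0,0],"claw":-1}]' | grep -E "pos|ft"
python3 - <<'E'
from h import *
p,r,s=pose(); print(p.round(4), (p+[.1389,-.0206,.0143]).round(4)); to([.1*.989+.3668,.0418-.1*.148,.0407],down(81.5,20))
E
```

```text
position: [0.3855, 0.0386, 0.0397]
ft_force: [0.2, -0.2, -1.3]
[0.3855 0.0386 0.0397] [0.5244 0.018  0.054 ]
slide [-0.3033, 0.0018, -0.1149] angular [0.0034, -0.0012, 0.0007] rows>= 1.6 0.0
```

```bash
python3 -m inch '[{"slide":[0.001,0,-0.004],"angular":[0,0,0],"claw":-1},{"slide":[-0.018,0,-0.011],"angular":[0,0,0],"claw":-1},{"slide":[-0.037,0,-0.018],"angular":[0,0,0],"claw":-1},{"slide":[-0.055,0,-0.025],"angular":[0,0,0],"claw":-1},{"slide":[-0.074,0,-0.031],"angular":[0,0,0],"claw":-1},{"slide":[-0.074,0,-0.031],"angular":[0,0,0],"claw":-1},{"slide":[-0.074,0,-0.031],"angular":[0,0,0],"claw":-1}]' | grep -E "pos|ft"
python3 -m inch '[{"slide":[-0.02,0,-0.007],"angular":[0,0,0],"claw":-1},{"slide":[-0.037,0,-0.014],"angular":[0,0,0],"claw":-1},{"slide":[-0.037,0,-0.014],"angular":[0,0,0],"claw":-1},{"slide":[-0.037,0,-0.014],"angular":[0,0,0],"claw":-1}]' | grep -E "pos|ft"
python3 blade.py | grep -E "tcp|nom|scene"
```

```text
position: [0.4053, 0.0356, 0.0406]
ft_force: [-0.1, 0.6, -0.8]
position: [0.4152, 0.0341, 0.0408]
ft_force: [0.4, -0.6, -0.6]
tcp [0.4152 0.0341 0.0408] [-0.1   0.02 -0.02] w 0.155
nominal origin [0.4404 0.0305 0.047 ] tip [0.5541 0.0135 0.055 ]
scene 15 20 y 2.0 z 11.0
scene 37 22 y -0.2 z 11.8
scene 59 25 y 0.5 z 10.8
scene 81 13 y 1.5 z 12.1
scene 103 14 y -0.4 z 24.6
scene max x 124.0
```

The tip is 13 mm into the notch with no resistance. I'll insert 20 mm more, then compute the arc.

```bash
python3 -m inch '[{"slide":[-0.018,0,-0.007],"angular":[0,0,0],"claw":-1},{"slide":[-0.037,0,-0.014],"angular":[0,0,0],"claw":-1},{"slide":[-0.056,0,-0.02],"angular":[0,0,0],"claw":-1},{"slide":[-0.075,0,-0.027],"angular":[0,0,0],"claw":-1},{"slide":[-0.075,0,-0.027],"angular":[0,0,0],"claw":-1},{"slide":[-0.075,0,-0.027],"angular":[0,0,0],"claw":-1}]' | grep -E "time|pos|ft"
python3 - <<'E'
from h import *
p,r,s=pose(); tip=p+[.1389,-.0206,.0143]; e=np.array([np.cos(np.radians(6)),np.sin(np.radians(6)),0]); print(p.round(4),tip.round(4))
H=np.array([.612,-.045,0])@e+.065; rr=H-tip@e; print("r",rr)
prev=None
for th in [0,.15,.3,.45,.6,.75,.9,1.05,1.2,1.35,1.5,1.6,1.7,1.8]:
    q=e*rr*(1-np.cos(th))+np.array([0,0,.060-(tip[2]+.0015)+rr*np.sin(th)])
    sl=r.inv().apply(q)/.25; print(th,(q*1000).round(),"cum",sl.round(3).tolist(),"inc",(sl-prev).round(3).tolist() if prev is not None else ""); prev=sl
E
```

```text
time: 27.2
position: [0.4348, 0.0311, 0.0407]
ft_force: [0.4, 0.1, -1.6]
[0.4348 0.0311 0.0407] [0.5737 0.0105 0.055 ]
r 0.09728857398941049
0 [0. 0. 4.] cum [0.005, 0.0, -0.013] inc 
0.15 [ 1.  0. 18.] cum [0.021, 0.001, -0.069] inc [0.016, 0.001, -0.056]
0.3 [ 4.  0. 32.] cum [0.028, 0.005, -0.127] inc [0.008, 0.003, -0.058]
0.45 [10.  1. 46.] cum [0.028, 0.01, -0.185] inc [-0.001, 0.005, -0.058]
0.6 [17.  2. 58.] cum [0.018, 0.017, -0.242] inc [-0.009, 0.007, -0.057]
0.75 [26.  3. 70.] cum [0.001, 0.027, -0.297] inc [-0.018, 0.009, -0.055]
0.9 [37.  4. 80.] cum [-0.025, 0.037, -0.348] inc [-0.025, 0.011, -0.051]
1.05 [49.  5. 88.] cum [-0.057, 0.05, -0.395] inc [-0.033, 0.012, -0.047]
1.2 [62.  6. 94.] cum [-0.097, 0.063, -0.436] inc [-0.039, 0.013, -0.041]
1.35 [76.  8. 98.] cum [-0.142, 0.077, -0.471] inc [-0.045, 0.014, -0.034]
1.5 [ 90.   9. 101.] cum [-0.191, 0.091, -0.498] inc [-0.05, 0.014, -0.027]
1.6 [100.  10. 101.] cum [-0.226, 0.101, -0.511] inc [-0.035, 0.01, -0.014]
1.7 [109.  11. 100.] cum [-0.263, 0.111, -0.521] inc [-0.036, 0.01, -0.01]
1.8 [119.  12.  98.] cum [-0.3, 0.12, -0.527] inc [-0.037, 0.01, -0.006]
```

First lift to about 0.3 rad, then check.

```bash
python3 -m inch '[{"slide":[0.003,0,-0.007],"angular":[0,0,0],"claw":-1},{"slide":[0.005,0,-0.014],"angular":[0,0,0],"claw":-1},{"slide":[0.009,0,-0.028],"angular":[0,0,0],"claw":-1},{"slide":[0.013,0.001,-0.042],"angular":[0,0,0],"claw":-1},{"slide":[0.017,0.001,-0.056],"angular":[0,0,0],"claw":-1},{"slide":[0.021,0.001,-0.069],"angular":[0,0,0],"claw":-1},{"slide":[0.023,0.002,-0.083],"angular":[0,0,0],"claw":-1},{"slide":[0.025,0.003,-0.1],"angular":[0,0,0],"claw":-1},{"slide":[0.028,0.005,-0.127],"angular":[0,0,0],"claw":-1},{"slide":[0.028,0.005,-0.127],"angular":[0,0,0],"claw":-1}]' | grep -E "time|pos|ft|wid"
python3 blade.py | grep -E "tcp|nom|scene"
cat > lid.py <<'E'
from h import *
e=np.array([np.cos(np.radians(6)),np.sin(np.radians(6)),0]); w=np.array([-e[1],e[0],0]); C=np.array([.612,-.045,0])
d=ctrl.get_image("scene"); P=cloud(d).reshape(-1,3)-C; s=P@e; y=P@w; z=P[:,2]
c=d["color"].reshape(-1,3).astype(int)
m=(abs(y)<.095)&(s>-.09)&(s<.14)&(z>.062)&(z<.21)&(c[:,0]>c[:,2]+20)
rad=np.hypot(.065-s,z-.060); th=np.arctan2(z-.060,.065-s); m&=(rad>.05)&(rad<.14)
print("lid n",m.sum(),"theta pct",np.percentile(th[m],[10,30,50,70,90]).round(2))
E
python3 lid.py
```

```text
time: 28.2
position: [0.4402, 0.0317, 0.074]
ft_force: [-0.4, -0.3, -2.7]
grip_width: 0.15
tcp [0.4402 0.0317 0.074 ] [-0.11 -0.1  -0.01] w 0.15
nominal origin [0.4654 0.0282 0.0802] tip [0.5791 0.0111 0.0884]
scene 15 23 y 1.9 z 10.5
scene 37 27 y 0.9 z 11.4
scene 59 12 y 1.8 z 9.4
scene 103 52 y 1.1 z 22.7
scene max x 125.0
lid n 1628 theta pct [0.4  0.43 0.45 0.48 0.53]
```

The lid follows (≈0.32 rad) with no slip. Continuing the arc.

```bash
python3 -m inch '[{"slide":[0.001,0.002,-0.02],"angular":[0,0,0],"claw":-1},{"slide":[0.001,0.003,-0.04],"angular":[0,0,0],"claw":-1},{"slide":[0,0.005,-0.058],"angular":[0,0,0],"claw":-1},{"slide":[-0.005,0.008,-0.087],"angular":[0,0,0],"claw":-1},{"slide":[-0.01,0.012,-0.115],"angular":[0,0,0],"claw":-1},{"slide":[-0.018,0.017,-0.143],"angular":[0,0,0],"claw":-1},{"slide":[-0.027,0.022,-0.17],"angular":[0,0,0],"claw":-1},{"slide":[-0.04,0.027,-0.196],"angular":[0,0,0],"claw":-1},{"slide":[-0.053,0.032,-0.221],"angular":[0,0,0],"claw":-1},{"slide":[-0.053,0.032,-0.221],"angular":[0,0,0],"claw":-1}]' | grep -E "time|pos|ft|wid"
python3 blade.py | grep -E "tcp|nom|scene"; python3 lid.py
```

```text
time: 29.35
position: [0.4727, 0.035, 0.1211]
ft_force: [-0.5, -0.4, -2.1]
grip_width: 0.155
tcp [0.4727 0.035  0.1211] [-0.12 -0.09 -0.03] w 0.155
nominal origin [0.4979 0.0315 0.1273] tip [0.6116 0.0145 0.1355]
scene 15 25 y 0.5 z 11.9
scene 37 26 y 0.6 z 11.0
scene 59 22 y 0.2 z 10.9
scene 103 20 y 5.3 z 22.3
scene max x 125.0
lid n 1806 theta pct [1.01 1.04 1.06 1.08 1.13]
```

```bash
python3 -m inch '[{"slide":[-0.016,0.006,-0.024],"angular":[0,0,0],"claw":-1},{"slide":[-0.033,0.012,-0.047],"angular":[0,0,0],"claw":-1},{"slide":[-0.052,0.018,-0.068],"angular":[0,0,0],"claw":-1},{"slide":[-0.072,0.025,-0.088],"angular":[0,0,0],"claw":-1},{"slide":[-0.094,0.032,-0.106],"angular":[0,0,0],"claw":-1},{"slide":[-0.117,0.039,-0.122],"angular":[0,0,0],"claw":-1},{"slide":[-0.142,0.046,-0.137],"angular":[0,0,0],"claw":-1},{"slide":[-0.167,0.053,-0.149],"angular":[0,0,0],"claw":-1},{"slide":[-0.167,0.053,-0.149],"angular":[0,0,0],"claw":-1}]' | grep -E "time|pos|ft|wid"
python3 lid.py
python3 -m inch '[{"slide":[-0.012,0.003,-0.005],"angular":[0,0,0],"claw":-1},{"slide":[-0.024,0.006,-0.01],"angular":[0,0,0],"claw":-1},{"slide":[-0.035,0.01,-0.014],"angular":[0,0,0],"claw":-1},{"slide":[-0.053,0.015,-0.019],"angular":[0,0,0],"claw":-1},{"slide":[-0.071,0.02,-0.024],"angular":[0,0,0],"claw":-1},{"slide":[-0.09,0.025,-0.027],"angular":[0,0,0],"claw":-1},{"slide":[-0.108,0.03,-0.03],"angular":[0,0,0],"claw":-1},{"slide":[-0.12,0.033,-0.032],"angular":[0,0,0],"claw":-1},{"slide":[-0.12,0.033,-0.032],"angular":[0,0,0],"claw":-1},{"slide":[-0.12,0.033,-0.032],"angular":[0,0,0],"claw":-1}]' | grep -E "time|pos|ft|wid"
python3 lid.py; python3 blade.py | grep -E "tcp|nom|scene"
```

```text
time: 30.4
position: [0.5258, 0.0404, 0.141]
ft_force: [-0.5, -0.2, -1.3]
grip_width: 0.153
lid n 1213 theta pct [1.3  1.69 1.71 1.74 1.78]
time: 31.45
position: [0.5565, 0.0438, 0.1383]
ft_force: [1.1, 0.2, -1.0]
grip_width: 0.155
lid n 720 theta pct [0.04 1.9  1.94 1.98 2.03]
tcp [0.5564 0.0438 0.1384] [-0.09  0.02 -0.02] w 0.156
nominal origin [0.5816 0.0403 0.1446] tip [0.6954 0.0233 0.1525]
scene 15 30 y 1.4 z 11.6
scene 37 31 y -0.2 z 11.2
scene 59 31 y 0.3 z 10.7
scene 81 29 y 0.1 z 10.9
scene 103 14 y -1.0 z 10.8
scene max x 125.0
```

The lid is over, so I'll withdraw and confirm.

```bash
python3 -m inch '[{"slide":[0.05,0,0.015],"angular":[0,0,0],"claw":-1},{"slide":[0.15,0,0.05],"angular":[0,0,0],"claw":-1},{"slide":[0.28,0,0.1],"angular":[0,0,0],"claw":-1},{"slide":[0.376,0,0.12],"angular":[0,0,0],"claw":-1},{"slide":[0.376,0,0.12],"angular":[0,0,0],"claw":-1}]' | grep -E "time|pos|ft|wid"
python3 lid.py
python3 - <<'E'
from h import *
D=down(81.5,20); a=[.455,.18,.147]; b=[.4516,.2993,.06]; to(a,D); to(b,D,(a,D)); to([.4516,.2993,.0],D,(b,D))
d=ctrl.get_image("scene"); cv2.imwrite("pics/lid.png",cv2.resize(d["color"][130:300,220:440,::-1],None,fx=3,fy=3))
E
```

```text
time: 32.1
position: [0.4564, 0.0591, 0.1431]
ft_force: [-0.1, 0.1, -0.6]
grip_width: 0.154
lid n 640 theta pct [0.04 1.92 1.96 1.99 2.04]
slide [0.085, 0.4788, 0.0143] angular [0.0012, 0.0023, 0.0015] rows>= 2.4 0.0
slide [-0.0401, 0.4699, 0.3557] angular [0.0, 0.0, 0.0] rows>= 3.0 0.0
slide [-0.0821, 0.0, 0.2255] angular [0.0, 0.0, 0.0] rows>= 1.2 0.0
```

View pics/lid.png

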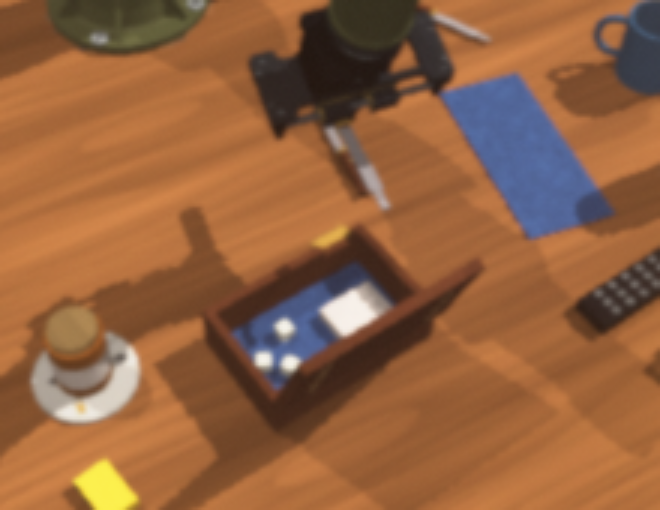

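The box stands open with the lid leaning back (edge at (480,265)), the candle is upright on the coaster at (80,350), and the opener is still in the gripper. Next I return the opener to its old pose on the mat.

```bash
python3 -m inch '[{"slide":[0.015,0.08,0.003],"angular":[0,0,0],"claw":-1},{"slide":[0.045,0.24,0.007],"angular":[0,0,0],"claw":-1},{"slide":[0.07,0.4,0.012],"angular":[0,0,0],"claw":-1},{"slide":[0.085,0.479,0.014],"angular":[0,0,0],"claw":-1},{"slide":[0.085,0.479,0.014],"angular":[0,0,0],"claw":-1}]' | grep pos
python3 -m inch '[{"slide":[-0.007,0.08,0.06],"angular":[0,0,0],"claw":-1},{"slide":[-0.02,0.24,0.17],"angular":[0,0,0],"claw":-1},{"slide":[-0.033,0.39,0.29],"angular":[0,0,0],"claw":-1},{"slide":[-0.04,0.47,0.356],"angular":[0,0,0],"claw":-1},{"slide":[-0.04,0.47,0.356],"angular":[0,0,0],"claw":-1},{"slide":[-0.04,0.47,0.356],"angular":[0,0,0],"claw":-1},{"slide":[-0.04,0.47,0.356],"angular":[0,0,0],"claw":-1}]' | grep -E "time|pos|ft"
python3 - <<'E'
from h import *
D=down(81.5,20); to([.4516,.2993,.003],D); to([.4516,.2993,-.0032],D)
E
```

```text
position: [0.4559, 0.1841, 0.1468]
time: 33.4
position: [0.4543, 0.2975, 0.0601]
ft_force: [0.4, -0.7, -1.1]
slide [-0.0666, 0.0053, 0.2187] angular [0.0035, 0.0029, -0.0051] rows>= 1.1 0.0
slide [-0.075, 0.0053, 0.242] angular [0.0035, 0.0029, -0.0051] rows>= 1.3 0.0
```

```bash
python3 -m inch '[{"slide":[-0.02,0.005,0.06],"angular":[0,0,-0.005],"claw":-1},{"slide":[-0.042,0.005,0.13],"angular":[0,0,-0.005],"claw":-1},{"slide":[-0.055,0.005,0.18],"angular":[0,0,-0.005],"claw":-1},{"slide":[-0.063,0.005,0.208],"angular":[0,0,-0.005],"claw":-1},{"slide":[-0.067,0.005,0.219],"angular":[0,0,-0.005],"claw":-1},{"slide":[-0.067,0.005,0.219],"angular":[0,0,-0.005],"claw":-1},{"slide":[-0.067,0.005,0.219],"angular":[0,0,-0.005],"claw":-1}]' | grep -E "time|pos|ft"
python3 -m inch '[{"slide":[-0.004,0,0.01],"angular":[0,0,0],"claw":-1},{"slide":[-0.004,0,0.01],"angular":[0,0,0],"claw":-1}]' | grep -E "pos|ft"
python3 -m inch '[{"slide":[-0.002,0,0.006],"angular":[0,0,0],"claw":-1},{"slide":[-0.002,0,0.006],"angular":[0,0,0],"claw":-1}]' | grep -E "pos|ft"
```

```text
time: 34.1
position: [0.4502, 0.3014, 0.003]
ft_force: [0.4, -0.1, -0.5]
position: [0.45, 0.3012, -0.0001]
ft_force: [-0.0, -0.4, -0.3]
position: [0.4497, 0.3011, -0.0018]
ft_force: [0.5, 0.6, 0.0]
```

```bash
python3 -m inch '[{"slide":[-0.006,-0.007,0],"angular":[0,0,0],"claw":-1},{"slide":[-0.006,-0.007,0],"angular":[0,0,0],"claw":-1}]' | grep -E "pos|ft"
python3 -m inch '[{"slide":[-0.001,0,0.004],"angular":[0,0,0],"claw":-1},{"slide":[-0.001,0,0.004],"angular":[0,0,0],"claw":-1}]' | grep -E "pos|ft"
python3 -m inch '[{"slide":[-0.001,0,0.003],"angular":[0,0,0],"claw":-1},{"slide":[-0.001,0,0.003],"angular":[0,0,0],"claw":-1}]' | grep -E "pos|ft"
```

```text
position: [0.4512, 0.2988, -0.0024]
ft_force: [1.0, -0.1, -1.1]
position: [0.451, 0.2992, -0.0032]
ft_force: [0.9, 0.6, -0.0]
position: [0.4509, 0.2992, -0.0032]
ft_force: [0.2, -1.4, 4.7]
```

Contact is at the original height. I'll release slowly and rise.

```bash
python3 -m inch '[{"slide":[0,0,0],"angular":[0,0,0],"claw":-0.6},{"slide":[0,0,0],"angular":[0,0,0],"claw":-0.5},{"slide":[0,0,0],"angular":[0,0,0],"claw":-0.2},{"slide":[0,0,0],"angular":[0,0,0],"claw":0},{"slide":[0,0,0],"angular":[0,0,0],"claw":0},{"slide":[0,0,0],"angular":[0,0,0],"claw":0}]' | grep -E "pos|ft|wid"
python3 -m inch '[{"slide":[0.02,0,-0.06],"angular":[0,0,0],"claw":0},{"slide":[0.07,0,-0.2],"angular":[0,0,0],"claw":0},{"slide":[0.14,0,-0.4],"angular":[0,0,0],"claw":0},{"slide":[0.21,0,-0.6],"angular":[0,0,0],"claw":0},{"slide":[0.28,0,-0.8],"angular":[0,0,0],"claw":0},{"slide":[0.28,0,-0.8],"angular":[0,0,0],"claw":0},{"slide":[0.28,0,-0.8],"angular":[0,0,0],"claw":0}]' | grep -E "time|pos|ft|wid"
python3 lid.py
python3 - <<'E'
from h import *
d=ctrl.get_image("scene"); cv2.imwrite("pics/end.png",cv2.resize(d["color"][100:320,130:500,::-1],None,fx=2.1,fy=2.1))
P=cloud(d); o=np.array([.4768,.2958,.003]); Ro=R.from_euler('z',-8.5,degrees=True)
for nm,D in(("before",np.load("scene0.npz")),("now",d)):
    q=Ro.inv().apply(cloud(D).reshape(-1,3)-o)*1000; c=D["color"].reshape(-1,3).astype(int)
    m=(q[:,0]>-110)&(q[:,0]<125)&(abs(q[:,1])<25)&(abs(q[:,2]-10)<25)&(c[:,2]<c[:,0]+15); Q=q[m]
    for k in(-95,-50,10,60): t=Q[(Q[:,0]>k)&(Q[:,0]<k+45)]; print(nm,k,len(t),np.median(t,0).round(1) if len(t) else "")
E
```

```text
position: [0.4507, 0.2993, -0.0042]
ft_force: [0.2, -0.1, 0.7]
grip_width: 0.475
time: 36.4
position: [0.4544, 0.2993, 0.2108]
ft_force: [-0.7, -0.7, -0.6]
grip_width: 0.5
lid n 617 theta pct [0.07 1.92 1.96 1.99 2.04]
before -95 52 [-71.    2.4  16.1]
before -50 56 [-28.5   0.9  15.1]
before 10 46 [31.8  3.2 11. ]
before 60 47 [81.   3.1 10.7]
now -95 53 [-72.3  -1.9  15.2]
now -50 56 [-26.7  -2.4  15.4]
now 10 44 [34.4 -1.3 10.1]
now 60 44 [79.4 -1.7 10.5]
```

View pics/end.png

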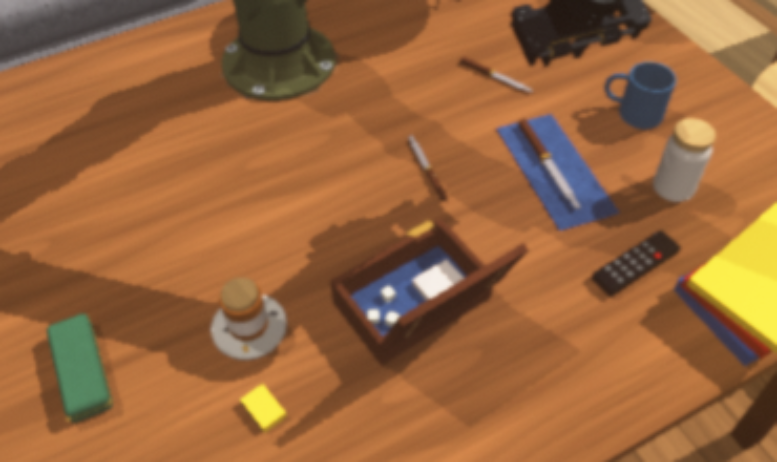

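The final view shows the opener flat along the mat at (550,165), within about 4 mm of where it started. The lid leans back open at (480,280), the candle is upright within the coaster at (245,315), and the bystanders are in place. Handing in.

```bash
python3 -c "
from bench import ctrl
print(ctrl.close_job())"
```

```text
the job is handed in; nothing more can be done
None
```

The job is handed in at about 36.5 s: the candle stands upright on the coaster, the lid was pried open with the opener and leans back by itself, and the opener lies flat on the mat within about 4 mm of its old place. My first grasp at the opener missed because the fingertips end about 11 mm short of the reported TCP; the shut fingers pressed its handle with about 15 N, and I re-gripped without shifting it.

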